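Stow the bottles and seat the formula-station drawer

ROBOT

A 6-joint arm with a two-finger parallel gripper is mounted at the origin on the work surface. World frame = base frame: x ahead of the robot, y to its left, z up, the work surface at z = 0. Lengths are in m, angles in rad, forces in N, time in s.
With the tool pointing down it reaches from about 0.425 to 0.95 m from the base axis. Payload 3.5 kg.
Tool frame: the origin (TCP) lies at the very end of the fingers, on their centre line; the grasp point (between the pads) lies 19 mm behind it; z points along the fingers, y is the direction in which the jaws open and shut (so a half turn about z gives the same grasp; the last joint's range is limited). The gripper opens to 85 mm and grips with 20 to 120 N. Pads are 22 mm wide; open, the fingers measure 114 mm over their backs; the gripper's body (76 mm by 85 mm) begins 54 mm behind the grasp point. The pads swing forward as they close: fully open they stand 13 mm farther back than shut.
Start: joints at [-0.15, 0.286, 1.577, -0, 1.279, -0.15], TCP at [0.675, 0, 0.203] pointing down, gripper open.
Joint ranges: [-2.77, 2.77], [-0.9, 2.22], [0.21, 2.48], [-1.53, 4.67], [0.24, 2.81], [-2.84, 2.84]. Speed limits (rad/s): [2.79, 2.79, 3.14, 3.14, 3.14, 3.14].

INTERFACE

Orientations are given as a unit quaternion [x, y, z, w].
In Python, from plant import get_state, read_camera, get_calibration, ticket, search_frame, cut_out, pinpoint gives the robot as it stands.
- The arm moves only by the tool move_arm, never from a script. Its argument "plan" is a list that holds one entry, the list of rows, each a list of 7 numbers: the turn, a rotation vector about the tool's x, y, z in degrees, then the shift along the tool's x, y, z in m, then the finger opening in m, from 0 to 0.0854. In form: [[[ax, ay, az, x, y, z, hand], ...]]. A call has exactly 5 rows; each row is the pose to reach, as a shift and turn from the pose measured when the call began, along the tool's axes at that moment; what a row does not reach only later rows make up. A row lasts 1/8 s, in which the tool goes at most 62.5 mm and 10.7 degrees, less where a joint would pass 70% of its speed; a pose out of reach is approached as far as the arm can. A call with a gripper value outside its range is refused whole. The fingers move at their own pace and stop on an object; "force" is the grip in N (left out, the last holds). Time passes only in rows, so rows that repeat a pose let the fingers close, or fill a call up. It gives the time, the measured TCP pose, the force and the opening at its end, in the units of the state.
- get_state(): the state, without advancing time (a new reading comes with each control period).
- read_camera(name): name is "scene" or "side" or "wrist"; returns the picture (400x640x3 uint8, red, green, blue); there is no depth.
- get_calibration(name): a dict with "mtx" (3x3 intrinsics, pixels), "dist_coeffs" ([k1, k2, p1, p2, k3] as OpenCV has them; the pictures are not rectified), "extrinsics" (4x4, takes a point from camera to world coordinates); the wrist camera has in their place "hand_eye" (4x4, takes a point from camera to tool coordinates, whose origin is the TCP and whose axes are the flange's). Camera axes: x right, y up, looking along -z (the intrinsics and any distortion apply to the point x, -y, -z); pixel columns grow to the right and rows downward; lengths in m; the calibration is good to about 2 mm. A picture is of the moment at which its call begins: read the wrist's pose just before it. get_calibration takes no time and is no camera call.
- ticket.sign_off(): hands the job in, once; it reports no verdict.
Trained networks look in the newest picture that a camera, given by its name, has taken for a name from the list of things; names that differ only in an ending like _2 or _b are one class to them, and where a whole thing is asked for, a point or a joint stands for the part that bears it (a point fixed in the world has none). Each returns a list of dicts, best first, with "p" (0 to 1); they miss things now and then, are a little off and sometimes report something else, mostly with a low value. They report only what shows in the picture. A call takes as long as a camera call.
- search_frame(camera, query): "centre" ([column, row] in pixels, amid what is visible of it).
- cut_out(camera, query): "pixels" (400x640 bool, what is visible of it) and "centre" ([column, row] in pixels, amid what is visible of it).
- pinpoint(camera, query): "centre" ([column, row] in pixels: a listed point, or the origin of a listed thing).
The state is a dict: "time": time; "qpos": joint angles; "dq": joint speeds; "joint_efforts": joint torques, N m; "eef_pos": TCP position; "tcp_rot": TCP orientation; "contact_force": force on the tool from outside, world axes, zero at the start; "wrist_torque": the same for the moment, N m; "opening": opening from 0.0 (shut) to 1.0 (fully open).
Only numpy, scipy, OpenCV 4.12 (cv2) and the standard library are available. Lean on these libraries where they do the work, as an engineer would, in place of code of your own. Each camera call takes 0.05 s, during which the arm holds its last target.

TASK

Stand the two blue bottles with white domed caps upright in the open drawer of the formula station, one in each front compartment, let them go, and then gently push the drawer fully home until it has snapped past its detent and sits flush. Do not force the drawer, do not bump hard into the station, and leave everything else on the worktop where it is.

Things in the scene. Friction and masses are not known exactly. Their poses are not given: they have to be found in the camera images.
- station: white formula dispenser, fixed: housing 236 mm wide, 225 mm deep, open-fronted, drawer at its foot. Origin: on the work surface under the middle of its front face; x points into the housing, y left, z up. On top (from 220 to 418 mm up) three round tiers, 170 mm across, centred at x = 125 mm, and a short orange spout reaching 25 mm ahead of the face.
- canopy_edge (a point): middle of the canopy's front lower edge. The canopy is a slab 256 mm wide, underside 205 mm above the work surface, 15 mm thick, jutting 40 mm ahead of the housing's face. Under it a gripper pointing straight down cannot follow the drawer home; one leaning 30 to 45 degrees (fingers pointing ahead and down) can. Axes as the station's.
- drawer (a joint): drawer opening in m: 0 = home (front flush with the housing's face, hard stop), up to 0.19 towards the station's -x; starts at 0.165 to 0.185. About 1.5 N of friction; stays where left. A spring detent resists from about 0.021 on with up to about 12 N and pushes it back out if let go; past its crest at 0.009 (surely below 0.006) it pulls the drawer on to 0 and holds it there.
- drawer_front (a point): middle of the drawer's flat orange front, on its outer face, 30 mm above the work surface; axes as the station's. The front is 210 mm wide, 8 mm thick, and spans 6 to 52 mm above the work surface. Good place to push, towards +x.
- cell_left (a point): centre of the floor of the drawer's left (+y) front compartment, 12 mm above the work surface; axes as the station's. Inside 84 mm along x and 93 mm along y; the walls rise 36 mm above this floor, the orange front 40 mm. Moves with the drawer.
- cell_right (a point): the same for the right (-y) front compartment. The grey wall between the two is 6 mm thick; the blue tub with a white lid behind the compartments is part of the drawer (top 50 mm above the work surface).
- bottle_a: closed bottle: blue cylinder 56 mm in diameter and 86 mm tall, with a white domed cap up to 110 mm; 0.11 to 0.22 kg. Origin: centre of its underside, z along its axis. Stands upright on the worktop.
- bottle_b: a second bottle, the same as bottle_a.
- tin: bystander: can with paper label, 68 mm in diameter, 95 mm tall, standing among the bottles. Origin: centre of its underside.
- trivet: bystander: orange round trivet, 140 mm in diameter, 12 mm thick at most. Origin: centre of its underside.
- pan_lid: bystander: steel saucepan lid with black knob, 150 mm in diameter, 50 mm tall. Origin: centre of its underside.
- mug: bystander: white mug, 80 mm in diameter, 90 mm tall, handle to its +y. Origin: centre of its underside.
- spoon: bystander: steel spoon with a wooden handle, about 200 mm long, lying along its x.
- shaker: bystander: steel shaker, 48 mm in diameter, 80 mm tall. Origin: centre of its underside.

How it is judged:
By the outcome, as a careful person would: the job done as asked, in the order asked, and still so for the second after the job is handed in, with the robot touching nothing.
It also fails if it takes over 72 s, if anything falls off the work surface, if the arm or the gripper's body presses on something with over 40 N, if the wrist force passes 120 N, or if a joint passes its speed limit or range.

## Working session

There is one attempt and no reset: what is moved stays moved. The work goes in short steps, Python scripts to look and compute and a tool call to move; the robot and the scene stay as the last step left them, time stands still between calls to the robot, and variables do not carry over. Pictures are saved under pics/ and viewed, and the job is handed in when it is done.

Besides the shell and the picture viewer there is one more tool, called by a JSON object that holds its "api" and its "payload", one argument or row to a line. move_arm: Moves the arm, as the interface text tells. Its arguments: {"type":"object","properties":{"plan":{"type":"array","items":{"type":"array","items":{"type":"array","items":{"type":"number"}}}},"force":{"type":"number"}},"required":["plan"]}

```bash
ls; mkdir -p pics; python3 - <<'E'
from plant import *
import cv2
s=get_state(); print(s)
for n in ["scene","side","wrist"]:
    im=read_camera(n); cv2.imwrite(f"pics/{n}0.png",im[:,:,::-1])
    c=get_calibration(n); print(n,{k:__import__('numpy').round(v,3).tolist() for k,v in c.items()})
    for q in ["bottle_a","tin","drawer_front","cell_left","cell_right","canopy_edge","station","mug","shaker","spoon","trivet","pan_lid"]:
        print(q,[(round(d['p'],2),[round(x) for x in d['centre']]) for d in pinpoint(n,q)][:4])
E
```

```text
pics
{'time': 0.0, 'qpos': array([-1.50033597e-01,  2.87185520e-01,  1.57814856e+00,  2.05676972e-05,
        1.27860454e+00, -1.49978396e-01]), 'dq': array([-8.17968971e-05, -8.30017688e-04, -2.41465544e-04, -6.98834041e-04,
       -4.68720457e-04, -1.31408650e-03]), 'joint_efforts': array([-1.79628755e-04, -4.05981302e+01, -2.92628127e+01, -1.54224781e-04,
        5.81841552e-03,  3.74769741e-06]), 'eef_pos': array([6.74290099e-01, 1.19752287e-04, 2.02049417e-01]), 'tcp_rot': array([ 7.07127914e-01,  7.07084675e-01, -6.88232551e-04, -9.49902876e-04]), 'contact_force': array([-0.13190184, -0.19828594,  1.38528593]), 'wrist_torque': array([-0.00461757, -0.01331726,  0.01023516]), 'opening': 0.9986293025591154}
scene {'mtx': [[479.285, 0.0, 323.755], [0.0, 479.285, 193.316], [0.0, 0.0, 1.0]], 'dist_coeffs': [-0.101, 0.0, 0.0, 0.0, 0.0], 'extrinsics': [[-0.991, 0.116, -0.068, 0.431], [-0.134, -0.895, 0.426, 0.738], [-0.012, 0.431, 0.902, 1.359], [0.0, 0.0, 0.0, 1.0]]}
bottle_a [(0.84, [305, 241]), (0.61, [337, 295])]
tin [(0.82, [348, 241])]
drawer_front [(0.87, [339, 110])]
cell_left 
[... 642 characters left out ...]
5, [275, 239])]
cell_left [(0.7, [399, 276])]
cell_right [(0.84, [438, 290])]
canopy_edge [(0.92, [441, 210])]
station [(0.58, [436, 261]), (0.55, [245, 209])]
mug [(0.87, [345, 191])]
shaker []
spoon [(0.83, [209, 246])]
trivet [(0.91, [287, 272])]
pan_lid [(0.56, [266, 180])]
wrist {'mtx': [[313.144, 0.0, 319.43], [0.0, 313.144, 202.827], [0.0, 0.0, 1.0]], 'dist_coeffs': [-0.04, 0.0, 0.0, 0.0, 0.0], 'hand_eye': [[-0.001, 0.956, 0.292, 0.075], [1.0, 0.001, -0.001, -0.0], [-0.001, 0.292, -0.956, -0.17], [0.0, 0.0, 0.0, 1.0]]}
bottle_a []
tin []
drawer_front []
cell_left [(0.85, [218, 273])]
cell_right []
canopy_edge []
station []
mug []
shaker []
spoon []
trivet [(0.59, [39, 84])]
pan_lid []
```

View pictures.

View pics/scene0.png

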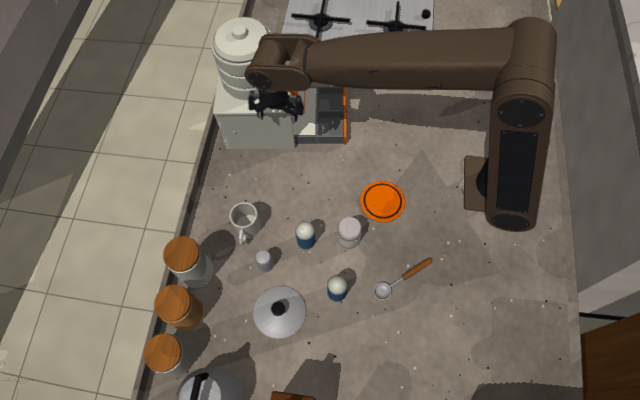

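View pics/side0.png

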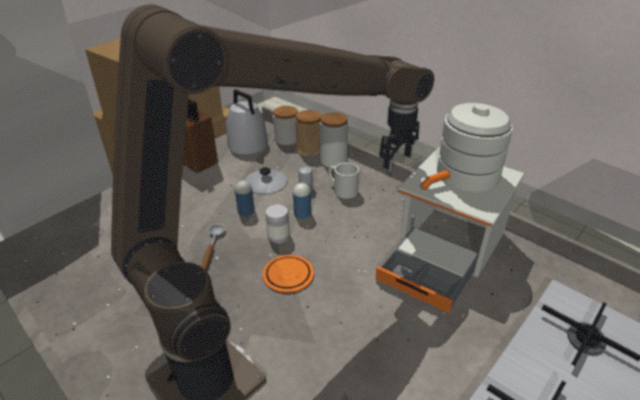

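View pics/wrist0.png

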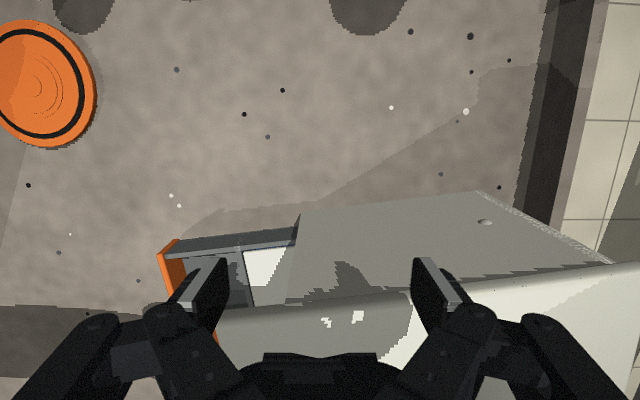

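```bash
cat > h.py <<'E'
import numpy as np, cv2
from scipy.spatial.transform import Rotation as R
from plant import *
def ray(n,px,st=None):
    c=get_calibration(n)
    u=cv2.undistortPoints(np.array([[px]],float),np.array(c['mtx']),np.array(c['dist_coeffs']))[0,0]
    d=np.array([u[0],-u[1],-1.])
    if n=='wrist':
        st=st or get_state()
        T=np.eye(4);T[:3,:3]=R.from_quat(st['tcp_rot']).as_matrix();T[:3,3]=st['eef_pos']
        E=T@np.array(c['hand_eye'])
    else: E=np.array(c['extrinsics'])
    d=E[:3,:3]@d
    return E[:3,3],d/np.linalg.norm(d)
def onz(n,px,z,st=None):
    o,d=ray(n,px,st); return o+d*(z-o[2])/d[2]
def tri(rs):
    A=np.zeros((3,3));b=np.zeros(3)
    for o,d in rs:
        P=np.eye(3)-np.outer(d,d);A+=P;b+=P@o
    x=np.linalg.solve(A,b)
    return x,[np.linalg.norm((np.eye(3)-np.outer(d,d))@(x-o)) for o,d in rs]
def proj(n,p,st=None):
    c=get_calibration(n)
    if n=='wrist':
        st=st or get_state()
        T=np.eye(4);T[:3,:3]=R.from_quat(st['tcp_rot']).as_matrix();T[:3,3]=st['eef_pos']
        E=T@np.array(c['hand_eye'])
    else: E=np.array(c['extrinsics'])
    q=np.linalg.inv(E)@np.append(p,1); q=q[:3]*[1,-1,-1]
    return cv2.projectPoints(q[None],np.zeros(3),np.zeros(3),np.array(c['mtx']),np.array(c['dist_coeffs']))[0][0,0]
E
python3 - <<'E'
from h import *
np.set_printoptions(precision=3,suppress=True)
for n,a,b,z in [("bottle1",[305,241],[300,215],0),("bottle2",[337,295],[242,209],0),("tin",[348,241],[281,234],0),("dfront",[339,110],[415,291],.03),("cl",[329,127],[399,276],.012),("cr",[331,104],[438,290],.012),("can",[303,83],[441,210],.205),("stat",[296,118],[436,261],0),("mug",[248,225],[345,191],0),("spoon",[403,280],[209,246],0),("triv",[381,200],[287,272],0),("lid",[280,309],[266,180],0)]:
    print(n,*tri([ray('scene',a),ray('side',b)]),onz('scene',a,z),onz('side',b,z))
print(onz('wrist',[218,273],.012))
for px in [[305,233],[337,287]]: print(onz('scene',px,.1))
# drawer edge pixels in the scene
for px,z in [([347,142],.052),([296,142],.048)]: print(onz('scene',px,z))
# wrist: orange front left corner & drawer wall
print(onz('wrist',[160,254],.052), onz('wrist',[300,215],.2), onz('wrist',[478,191],.2))
E
python3 - <<'E'
import cv2
a=cv2.imread('pics/scene0.png')[60:340,190:450];cv2.imwrite('pics/s0z.png',cv2.resize(a,None,fx=2.1,fy=2.1,interpolation=cv2.INTER_CUBIC))
a=cv2.imread('pics/side0.png')[100:320,200:540];cv2.imwrite('pics/d0z.png',cv2.resize(a,None,fx=2.3,fy=2.3,interpolation=cv2.INTER_CUBIC))
E
```

```text
bottle1 [ 0.564  0.262 -0.006] [np.float64(0.005535908327015091), np.float64(0.0055359083270149845)] [0.568 0.261 0.   ] [ 0.553  0.258 -0.   ]
bottle2 [0.451 0.413 0.003] [np.float64(0.0027272945508378856), np.float64(0.0027272945508378483)] [0.453 0.411 0.   ] [0.451 0.418 0.   ]
tin [ 0.446  0.24  -0.002] [np.float64(0.006312852228939093), np.float64(0.006312852228939116)] [0.44  0.244 0.   ] [0.45  0.235 0.   ]
dfront [ 0.516 -0.202  0.024] [np.float64(0.008787164728758857), np.float64(0.008787164728758753)] [ 0.522 -0.204  0.03 ] [ 0.501 -0.201  0.03 ]
cl [ 0.541 -0.136  0.014] [np.float64(0.009135448275789866), np.float64(0.009135448275789826)] [ 0.549 -0.144  0.012] [ 0.533 -0.132  0.012]
cr [ 0.554 -0.237  0.015] [np.float64(0.0010927247756344224), np.float64(0.001092724775634392)] [ 0.554 -0.238  0.012] [ 0.558 -0.236  0.012]
can [ 0.631 -0.171  0.197] [np.float64(0.0010520590328229025), np.float64(0.0010520590328230556)] [ 0.63  -0.165  0.205] [ 0.619 -0.175  0.205]
stat [ 0.663 -0.171  0.   ] [np.float64(0.0034760301059136886), np.float64(0.0034760301059135862)] [ 0.666 -0.174  0.   ] [ 0.659 -0.17   0.   ]
mug [0.747 0.235 0.002] [np.float64(0.0023206414162976205), np.float64(0.0023206414162975494)] [0.75  0.232 0.   ] [0.747 0.237 0.   ]
spoon [0.268 0.345 0.006] [np.float64(0.0007640971670914765), np.float64(0.0007640971670915408)] [0.268 0.343 0.   ] [0.271 0.352 0.   ]
triv [0.351 0.101 0.007] [np.float64(0.0034872834541510318), np.float64(0.003487283454150968)] [0.354 0.096 0.   ] [0.352 0.108 0.   ]
lid [0.606 0.475 0.009] [np.float64(0.0007922894600541073), np.float64(0.0007922894600541994)] [0.608 0.473 0.   ] [0.614 0.485 0.   ]
[ 0.543 -0.131  0.012]
[0.562 0.272 0.1  ]
[0.454 0.414 0.1  ]
[ 0.481 -0.069  0.052]
[ 0.643 -0.05   0.048]
[ 0.493 -0.084  0.052] [0.664 0.014 0.2  ] [0.767 0.029 0.2  ]
```

View pics/s0z.png

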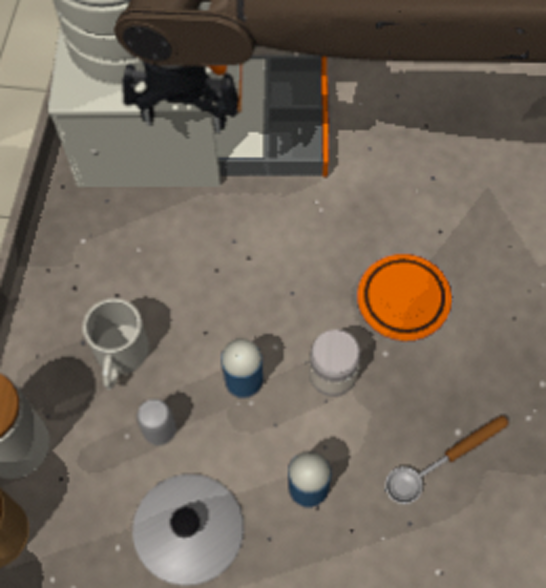

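View pics/d0z.png

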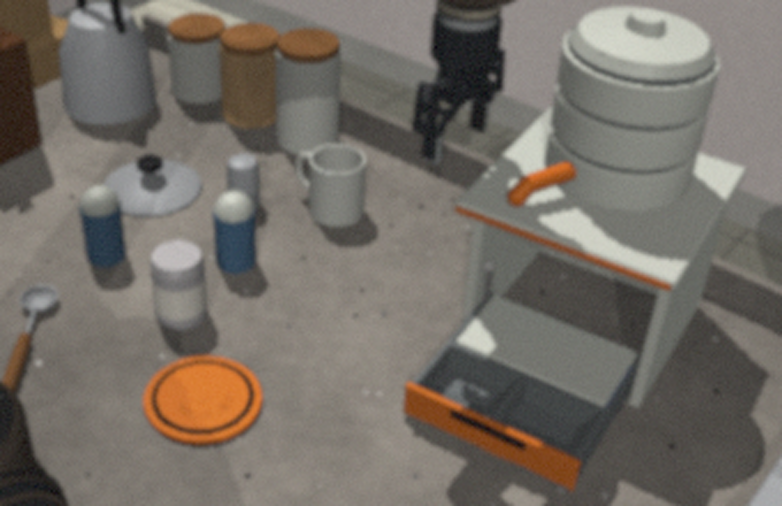

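```bash
python3 - <<'E'
from h import *
from scipy.optimize import least_squares
np.set_printoptions(precision=3,suppress=True)
st=get_state()
# (cam,px,local(x,y,z),isdrawer)
O=[('wrist',(300,215),(0,.118,0),0),('wrist',(478,191),(.225,.118,0),0),('wrist',(160,254),(0,.105,.052),1),('wrist',(218,273),(.05,.0495,.012),1),
('side',(399,190),(-.04,.128,.205),0),('side',(490,223),(-.04,-.128,.205),0),('side',(377,267),(0,.105,.052),1),('side',(452,300),(0,-.105,.052),1),
('side',(415,291),(0,0,.03),1),('side',(441,210),(-.04,0,.205),0),('side',(436,261),(0,0,0),0),
('scene',(294,148),(0,.118,0),0),('scene',(226,148),(.225,.118,0),0),('scene',(346,144),(0,.105,.006),1)]
def f(p,full=False):
    r=[]
    for c,px,l,d in O:
        l=np.array(l);l=l-[p[3]*d,0,0]
        cs,sn=np.cos(p[2]),np.sin(p[2])
        w=np.array([p[0]+cs*l[0]-sn*l[1],p[1]+sn*l[0]+cs*l[1],l[2]])
        r.append(proj(c,w,st)-px)
    return np.array(r) if full else np.ravel(r)
s=least_squares(f,[.665,-.17,.12,.175],loss='soft_l1',f_scale=2)
print(s.x,np.degrees(s.x[2]));
for o,r in zip(O,f(s.x,True)): print(o[0],o[1],r)
E
```

```text
[ 0.665 -0.17   0.123  0.164] 7.071011212056595
wrist (300, 215) [-0.159 -2.062]
wrist (478, 191) [0.728 0.557]
wrist (160, 254) [-2.775  1.063]
wrist (218, 273) [2.568 2.376]
side (399, 190) [-2.618  1.567]
side (490, 223) [2.111 4.658]
side (377, 267) [-0.809 -1.455]
side (452, 300) [-0.331  0.418]
side (415, 291) [-3.397 -2.537]
side (441, 210) [ 1.223 -1.219]
side (436, 261) [ 1.095 -1.073]
scene (294, 148) [0.747 0.822]
scene (226, 148) [1.074 0.757]
scene (346, 144) [-1.478  0.649]
```

{"api": "move_arm", "payload": {
  "plan": [
    [[0,0,-10,0.04,-0.02,-0.01,0.085],[0,0,-20,0.09,-0.04,-0.02,0.085],[0,0,-30,0.14,-0.06,-0.03,0.085],[0,0,-40,0.18,-0.08,-0.04,0.085],[0,0,-50,0.21,-0.09,-0.05,0.085]]
  ],
  "force": 40
}}

```text
time: 2.58
eef_pos: [0.5839, 0.2118, 0.254]
tcp_rot: [0.339, 0.941, 0.0, 0.0]
contact_force: [0.2, 0.4, 0.1]
opening: 0.998
```

```bash
cat >> h.py <<'E'
def pose(yaw_deg,lean_deg=0):
    # tool x along yaw (horizontal), z down; lean: fingers point towards -tool x (ahead) by lean
    y=np.radians(yaw_deg); x=np.array([np.cos(y),np.sin(y),0]); z=np.array([0,0,-1.]); 
    M=np.column_stack([x,np.cross(z,x),z])
    return R.from_matrix(M)*R.from_rotvec([0,-np.radians(lean_deg),0])
def delta(p,rot):
    s=get_state(); R0=R.from_quat(s['tcp_rot'])
    rv=np.degrees((R0.inv()*rot).as_rotvec()); sh=R0.inv().apply(np.array(p)-s['eef_pos'])
    print('t',round(s['time'],2),'pos',np.round(s['eef_pos'],4),'F',np.round(s['contact_force'],1),'op',round(s['opening'],3),'q',np.round(s['qpos'],2))
    print('turn',np.round(rv,1),'shift',np.round(sh,4))
E
python3 -c "
from h import *
delta([.56,.265,.25],pose(187))"
```

```text
t 2.58 pos [0.5839 0.2118 0.254 ] F [0.2 0.4 0.1] op 0.998 q [ 0.18  0.13  1.66  0.    1.35 -0.7 ]
turn [  0.    0.  -46.6] shift [0.0523 0.0258 0.004 ]
```

{"api": "move_arm", "payload": {
  "plan": [
    [[0,0,-9.3,0.01,0.005,0,0.085],[0,0,-18.6,0.02,0.01,0,0.085],[0,0,-28,0.03,0.015,0,0.085],[0,0,-37.3,0.045,0.02,0,0.085],[0,0,-46.6,0.052,0.026,0.004,0.085]]
  ]
}}

```text
time: 3.2
eef_pos: [0.5602, 0.2657, 0.2505]
tcp_rot: [-0.064, 0.998, 0.0, 0.001]
contact_force: [0.3, 0.1, 0.0]
opening: 0.996
```

```bash
python3 - <<'E'
from h import *
np.set_printoptions(precision=3,suppress=True)
s=get_state(); im=read_camera('wrist'); cv2.imwrite('pics/w1.png',im[:,:,::-1])
for d in pinpoint('wrist','bottle_a'): print(d, onz('wrist',d['centre'],0,s))
for d in pinpoint('wrist','tin'): print(d, onz('wrist',d['centre'],0,s))
print(s['time'],s['eef_pos'],s['qpos'])
for z in (0,.086,.11): print(z,proj('wrist',[.563,.264,z],s))
E
```

```text
{'centre': [437.3, 92.9], 'p': 0.88} [0.449 0.404 0.   ]
{'centre': [313.6, 167.2], 'p': 0.86} [0.565 0.258 0.   ]
{'centre': [16.0, 199.7], 'p': 0.21} [ 0.666 -0.167  0.   ]
{'centre': [310.1, 68.2], 'p': 0.63} [0.441 0.239 0.   ]
3.2 [0.56  0.266 0.251] [ 0.279  0.133  1.669  0.     1.338 -1.42 ]
0 [317.909 166.094]
0.086 [317.587 180.46 ]
0.11 [317.468 185.792]
```

View pics/w1.png

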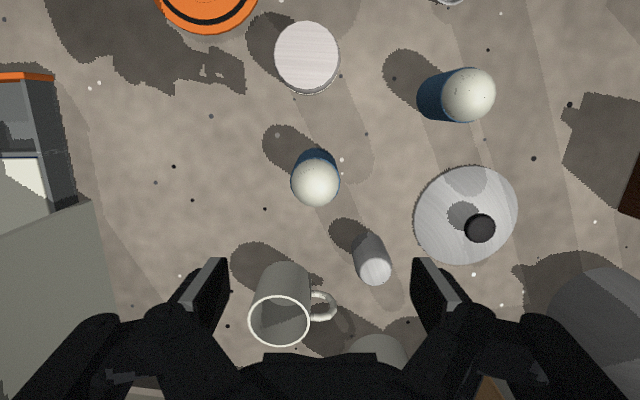

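```bash
python3 - <<'E'
from h import *
np.set_printoptions(precision=3,suppress=True)
for p,z in [((468,95),.09),((468,95),.1),((315,181),.095),((374,270),.08),((310,57),.095)]: print(p,onz('wrist',p,z))
delta([.563,.2615,.049],pose(187))
E
```

```text
(468, 95) [0.456 0.404 0.09 ]
(468, 95) [0.456 0.399 0.1  ]
(315, 181) [0.561 0.261 0.095]
(374, 270) [0.667 0.345 0.08 ]
(310, 57) [0.441 0.242 0.095]
t 3.35 pos [0.56  0.265 0.25 ] F [ 0.2 -0.1  0.1] op 0.997 q [ 0.28  0.13  1.67 -0.    1.34 -1.41]
turn [-0.  -0.  -0.1] shift [-0.003 -0.004  0.201]
```

{"api": "move_arm", "payload": {
  "plan": [
    [[0,0,0,-0.002,-0.004,0.045,0.085],[0,0,0,-0.002,-0.004,0.09,0.085],[0,0,0,-0.002,-0.004,0.135,0.085],[0,0,0,-0.002,-0.004,0.175,0.085],[0,0,0,-0.002,-0.004,0.2,0.085]]
  ]
}}

```text
time: 3.98
eef_pos: [0.5615, 0.2605, 0.0473]
tcp_rot: [-0.058, 0.998, -0.0, -0.002]
contact_force: [0.0, -0.3, -0.1]
opening: 0.995
```

{"api": "move_arm", "payload": {
  "plan": [
    [[0,0,0,0,0,0,0.045],[0,0,0,0,0,0,0.045],[0,0,0,0,0,0,0.045],[0,0,0,0,0,0,0.045],[0,0,0,0,0,0,0.045]]
  ],
  "force": 40
}}

```text
time: 4.6
eef_pos: [0.5622, 0.2607, 0.0483]
tcp_rot: [-0.058, 0.998, -0.0, -0.001]
contact_force: [-0.1, 0.1, 0.7]
opening: 0.624
```

```bash
python3 - <<'E'
from h import *
s=get_state(); im=read_camera('wrist'); cv2.imwrite('pics/w2.png',im[:,:,::-1])
im=read_camera('side'); cv2.imwrite('pics/d2.png',cv2.resize(im[100:320,200:500],None,fx=2,fy=2)[:,:,::-1])
delta([.556,-.2335,.2],pose(187))
E
```

```text
t 4.7 pos [0.5622 0.2607 0.0483] F [ 1.  -0.7  2.2] op 0.63 q [ 0.27  0.34  1.82 -0.    0.99 -1.42]
turn [-0.  -0.1 -0.3] shift [ 0.0641 -0.4902 -0.1513]
```

View pics/w2.png

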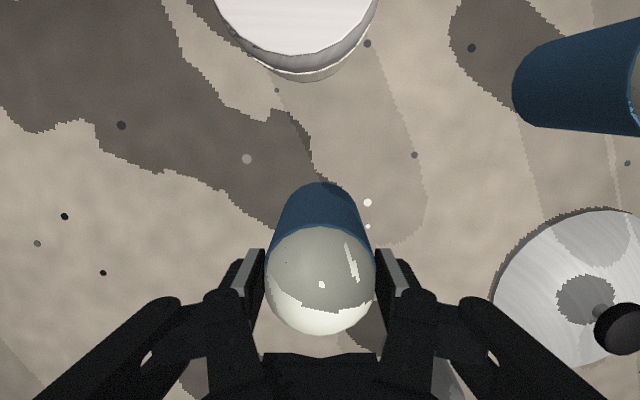

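View pics/d2.png

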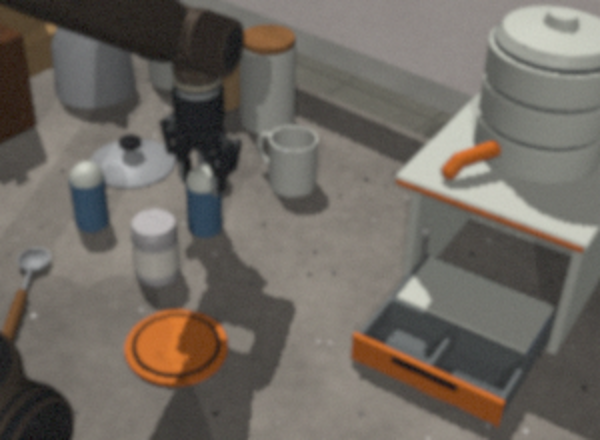

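{"api": "move_arm", "payload": {
  "plan": [
    [[0,0,0,0,0,-0.01,0.045],[0,0,0,0,0,-0.035,0.045],[0,0,0,0,-0.01,-0.07,0.045],[0,0,0,0.01,-0.03,-0.1,0.045],[0,0,0,0.02,-0.06,-0.12,0.045]]
  ]
}}

```text
time: 5.32
eef_pos: [0.5498, 0.1989, 0.1707]
tcp_rot: [-0.059, 0.998, -0.0, 0.0]
contact_force: [0.7, -0.7, -1.7]
opening: 0.626
```

{"api": "move_arm", "payload": {
  "plan": [
    [[0,0,0,0.01,-0.045,0,0.045],[0,0,0,0.02,-0.09,0,0.045],[0,0,0,0.03,-0.14,0,0.045],[0,0,0,0.035,-0.18,0,0.045],[0,0,0,0.04,-0.21,0,0.045]]
  ]
}}

```text
time: 5.95
eef_pos: [0.5346, -0.016, 0.1712]
tcp_rot: [-0.059, 0.998, -0.0, 0.001]
contact_force: [0.1, 1.0, -1.0]
opening: 0.626
```

```bash
python3 - <<'E'
from h import *
np.set_printoptions(precision=3,suppress=True)
s=get_state(); im=read_camera('wrist'); cv2.imwrite('pics/w3.png',im[:,:,::-1])
for q,z in [('cell_left',.012),('cell_right',.012),('drawer_front',.03)]:
    for d in pinpoint('wrist',q)[:2]: print(q,d, onz('wrist',d['centre'],z,s))
delta([.556,-.2335,.17],pose(187))
E
```

```text
cell_left {'centre': [210.1, 171.5], 'p': 0.93} [ 0.54  -0.134  0.012]
cell_left {'centre': [148.1, 125.0], 'p': 0.17} [ 0.498 -0.199  0.012]
cell_right {'centre': [120.4, 176.2], 'p': 0.82} [ 0.556 -0.232  0.012]
drawer_front {'centre': [148.9, 126.6], 'p': 0.8} [ 0.497 -0.189  0.03 ]
t 6.15 pos [ 0.535 -0.014  0.171] F [-0.2  0.  -1.2] op 0.625 q [-0.22  0.01  1.95  0.    1.18 -1.91]
turn [ 0.   0.1 -0.3] shift [ 0.004 -0.22   0.001]
```

View pics/w3.png

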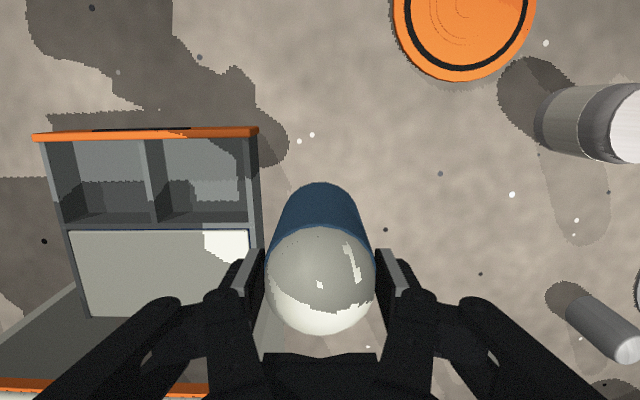

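```bash
python3 - <<'E'
from h import *
np.set_printoptions(precision=3,suppress=True)
s=get_state()
a=onz('wrist',(34,134),.052,s);b=onz('wrist',(259,127),.052,s);print(a,b,np.linalg.norm(a-b),np.degrees(np.arctan2(a[0]-b[0],b[1]-a[1])),(a+b)/2)
# silhouette of bottle: sphere cap centre approx at tool z=-(.086-.048)  r .028
R0=R.from_quat(s['tcp_rot'])
for dx in (-.004,0,.004):
    print(dx,[proj('wrist',s['eef_pos']+R0.apply([dx,0,z]),s) for z in (.047,-.039,-.063)])
yaw=np.radians(7.1);m=(a+b)/2
x=np.array([np.cos(yaw),np.sin(yaw)]);y=np.array([-x[1],x[0]])
for sgn in (1,-1): print(m[:2]+.05*x+sgn*.0495*y)
E
```

```text
[ 0.513 -0.286  0.052] [ 0.484 -0.075  0.052] 0.2128852472645246 7.7164381509230235 [ 0.498 -0.181  0.052]
-0.004 [array([319.557, 218.587]), array([319.655, 280.532]), array([319.705, 312.083])]
0 [array([319.552, 213.445]), array([319.648, 273.061]), array([319.697, 303.59 ])]
0.004 [array([319.547, 208.25 ]), array([319.641, 265.459]), array([319.689, 294.916])]
[ 0.542 -0.125]
[ 0.554 -0.224]
```

{"api": "move_arm", "payload": {
  "plan": [
    [[0,0,0,0.005,-0.045,0,0.045],[0,0,0,0.01,-0.095,0,0.045],[0,0,0,0.01,-0.145,0,0.045],[0,0,0,0.005,-0.19,0,0.045],[0,0,0,0.004,-0.216,0,0.045]]
  ]
}}

```text
time: 6.78
eef_pos: [0.5566, -0.23, 0.1709]
tcp_rot: [-0.059, 0.998, 0.0, 0.001]
contact_force: [0.5, -0.1, -1.1]
opening: 0.626
```

```bash
python3 - <<'E'
from h import *
np.set_printoptions(precision=3,suppress=True)
s=get_state(); im=read_camera('wrist'); cv2.imwrite('pics/w4.png',im[:,:,::-1])
im=read_camera('side'); cv2.imwrite('pics/d4.png',cv2.resize(im[100:330,270:570],None,fx=2.3,fy=2.3)[:,:,::-1])
for q,z in [('cell_left',.012),('cell_right',.012),('drawer_front',.03)]:
    for d in pinpoint('wrist',q)[:2]: print(q,d, onz('wrist',d['centre'],z,s))
delta([.556,-.230,.064],pose(187))
E
```

```text
cell_left {'centre': [410.3, 175.4], 'p': 0.93} [ 0.541 -0.134  0.012]
cell_right {'centre': [318.7, 177.7], 'p': 0.8} [ 0.555 -0.231  0.012]
t 7.03 pos [ 0.556 -0.228  0.171] F [-0.2  0.7 -0.4] op 0.627 q [-0.56  0.15  1.79  0.    1.19 -2.25]
turn [ 0.1  0.  -0.2] shift [ 0.    -0.002  0.106]
```

View pics/w4.png

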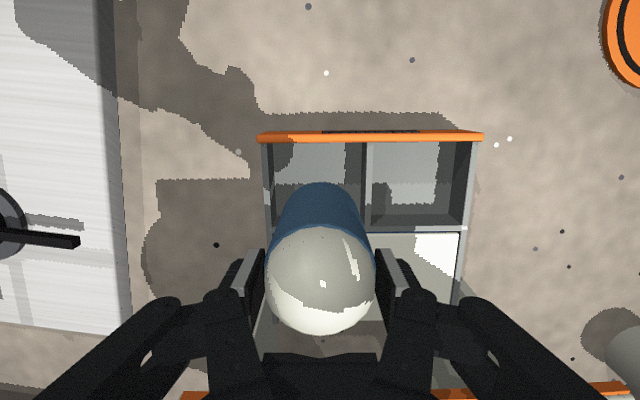

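View pics/d4.png

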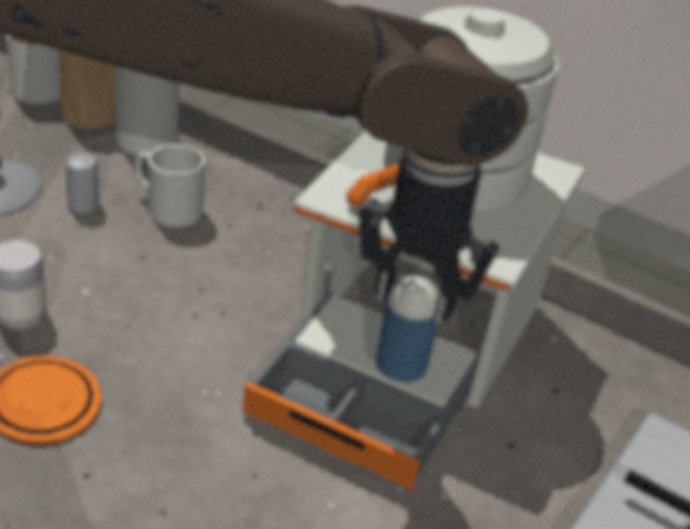

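{"api": "move_arm", "payload": {
  "plan": [
    [[0,0,0,0.001,-0.003,0.025,0.045],[0,0,0,0.001,-0.003,0.05,0.045],[0,0,0,0.001,-0.003,0.075,0.045],[0,0,0,0.001,-0.003,0.092,0.045],[0,0,0,0.001,-0.003,0.102,0.045]]
  ]
}}

```text
time: 7.65
eef_pos: [0.5551, -0.2296, 0.0677]
tcp_rot: [-0.06, 0.998, 0.001, -0.0]
contact_force: [-0.1, 0.8, -0.7]
opening: 0.627
```

```bash
python3 - <<'E'
from h import *
s=get_state(); im=read_camera('wrist'); cv2.imwrite('pics/w5.png',im[:,:,::-1])
im=read_camera('side'); cv2.imwrite('pics/d5.png',cv2.resize(im[100:330,270:570],None,fx=2.3,fy=2.3)[:,:,::-1])
delta([.555,-.231,.0605],pose(187))
E
```

```text
t 7.75 pos [ 0.5548 -0.2299  0.0675] F [-0.2 -0.2 -1.4] op 0.623 q [-0.56  0.27  1.86  0.    1.01 -2.25]
turn [ 0.2 -0.1 -0.2] shift [-0.0001 -0.0012  0.007 ]
```

View pics/w5.png

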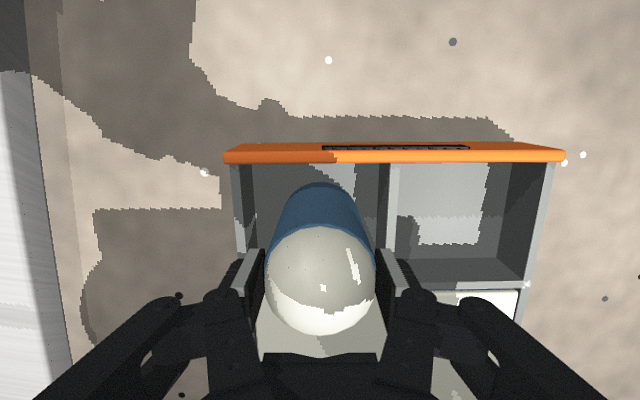

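View pics/d5.png

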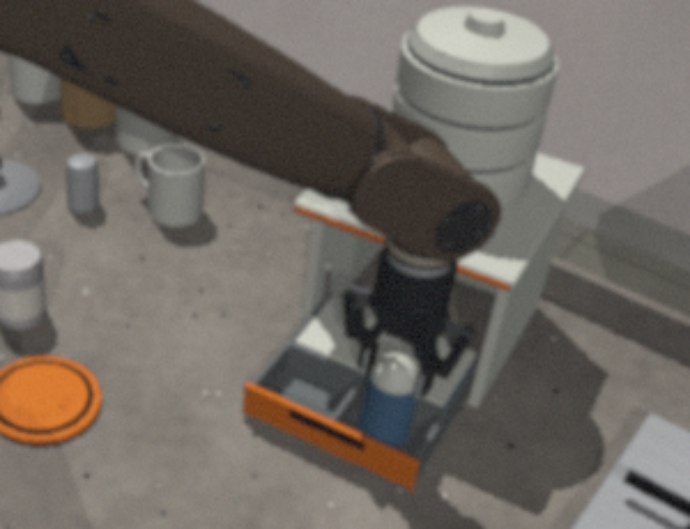

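{"api": "move_arm", "payload": {
  "plan": [
    [[0,0,0,0,-0.001,0.002,0.045],[0,0,0,0,-0.001,0.004,0.045],[0,0,0,0,-0.001,0.006,0.045],[0,0,0,0,-0.001,0.007,0.045],[0,0,0,0,-0.001,0.007,0.045]]
  ]
}}

```text
time: 8.38
eef_pos: [0.5549, -0.2309, 0.0605]
tcp_rot: [-0.059, 0.998, 0.001, -0.001]
contact_force: [0.7, -0.3, -1.1]
opening: 0.626
```

{"api": "move_arm", "payload": {
  "plan": [
    [[0,0,0,0,0,0.0005,0.045],[0,0,0,0,0,0.001,0.045],[0,0,0,0,0,0.0015,0.045],[0,0,0,0,0,0.0015,0.045],[0,0,0,0,0,0.0015,0.045]]
  ]
}}

```text
time: 9.0
eef_pos: [0.5555, -0.2309, 0.0604]
tcp_rot: [-0.059, 0.998, 0.001, -0.0]
contact_force: [-0.8, 2.6, 5.9]
opening: 0.626
```

{"api": "move_arm", "payload": {
  "plan": [
    [[0,0,0,0,0,0,0.065],[0,0,0,0,0,0,0.075],[0,0,0,0,0,0,0.078],[0,0,0,0,0,0,0.08],[0,0,0,0,0,-0.01,0.08]]
  ]
}}

```text
time: 9.62
eef_pos: [0.5547, -0.2305, 0.0695]
tcp_rot: [-0.059, 0.998, 0.002, -0.001]
contact_force: [0.4, -0.3, -0.2]
opening: 0.936
```

{"api": "move_arm", "payload": {
  "plan": [
    [[0,0,0,0,0,-0.03,0.08],[0,0,0,0,0,-0.065,0.08],[0,0,0,0,0.01,-0.1,0.08],[0,0,0,0.02,0.05,-0.13,0.08],[0,0,0,0.035,0.1,-0.14,0.08]]
  ]
}}

```text
time: 10.25
eef_pos: [0.5092, -0.1362, 0.2137]
tcp_rot: [-0.058, 0.998, 0.001, 0.001]
contact_force: [0.2, 0.0, 0.3]
opening: 0.941
```

```bash
python3 - <<'E'
from h import *
np.set_printoptions(precision=3,suppress=True)
s=get_state(); im=read_camera('wrist'); cv2.imwrite('pics/w6.png',im[:,:,::-1])
im=read_camera('side'); cv2.imwrite('pics/d6.png',cv2.resize(im[100:330,200:570],None,fx=2.1,fy=2.1)[:,:,::-1])
for q,z in [('cell_left',.012),('cell_right',.012),('drawer_front',.03),('bottle_a',.012)]:
    for d in pinpoint('wrist',q)[:2]: print(q,d, onz('wrist',d['centre'],z,s))
delta([.452,.408,.22],pose(187))
E
```

```text
cell_left {'centre': [316.8, 196.3], 'p': 0.75} [ 0.541 -0.136  0.012]
cell_right {'centre': [318.7, 194.4], 'p': 0.19} [ 0.538 -0.134  0.012]
drawer_front {'centre': [274.0, 158.9], 'p': 0.88} [ 0.498 -0.189  0.03 ]
bottle_a {'centre': [237.3, 202.5], 'p': 0.73} [ 0.56  -0.233  0.012]
t 10.55 pos [ 0.509 -0.137  0.21 ] F [ 0.6  0.4 -1.2] op 0.938 q [-0.46 -0.05  1.93  0.    1.26 -2.15]
turn [ 0.2 -0.1 -0.2] shift [-0.008  0.547 -0.008]
```

View pics/w6.png

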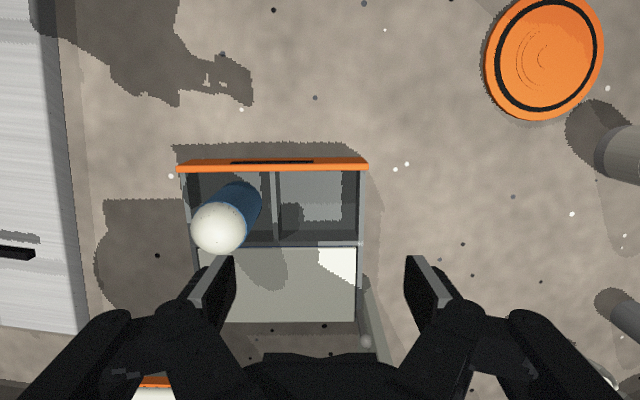

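View pics/d6.png

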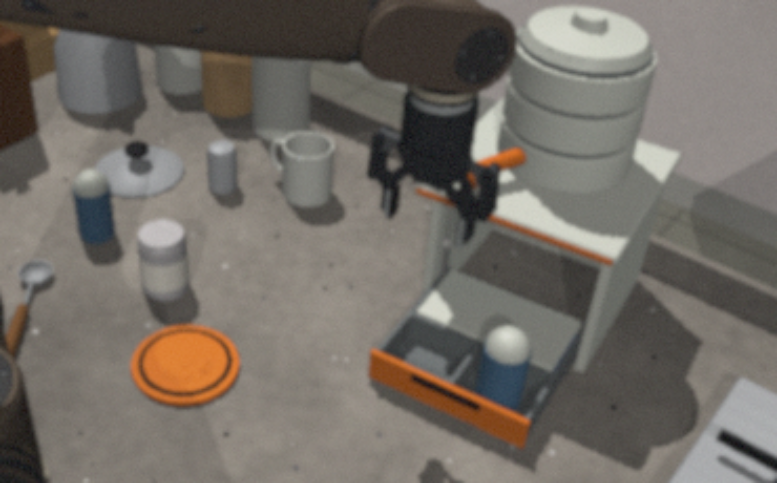

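{"api": "move_arm", "payload": {
  "plan": [
    [[0,0,0,0,0.05,-0.005,0.085],[0,0,0,0,0.11,-0.01,0.085],[0,0,0,0,0.17,-0.01,0.085],[0,0,0,0,0.23,-0.01,0.085],[0,0,0,0,0.29,-0.01,0.085]]
  ]
}}

```text
time: 11.18
eef_pos: [0.4748, 0.1525, 0.2209]
tcp_rot: [-0.058, 0.998, 0.002, -0.001]
contact_force: [0.6, -0.3, 1.0]
opening: 0.995
```

{"api": "move_arm", "payload": {
  "plan": [
    [[0,0,0,0,0.06,0,0.085],[0,0,0,0,0.12,0,0.085],[0,0,0,0,0.18,0,0.085],[0,0,0,0,0.23,0,0.085],[0,0,0,-0.01,0.26,0,0.085]]
  ]
}}

```text
time: 11.8
eef_pos: [0.4546, 0.4138, 0.2208]
tcp_rot: [-0.059, 0.998, 0.001, -0.002]
contact_force: [0.1, -0.5, 0.3]
opening: 0.996
```

```bash
python3 - <<'E'
from h import *
np.set_printoptions(precision=3,suppress=True)
s=get_state(); im=read_camera('wrist'); cv2.imwrite('pics/w7.png',im[:,:,::-1])
for d in pinpoint('wrist','bottle_a')[:2]: print(d, onz('wrist',d['centre'],0,s))
for z in (0,.086,.1): print(z,proj('wrist',[.452,.408,z],s))
delta([.452,.408,.048],pose(187))
E
```

```text
{'centre': [314.6, 165.5], 'p': 0.82} [0.451 0.408 0.   ]
0 [314.693 166.552]
0.086 [313.7   182.044]
0.1 [313.486 185.375]
t 11.9 pos [0.455 0.414 0.221] F [ 0.8 -0.1 -0. ] op 0.996 q [ 0.57  0.14  1.71  0.    1.29 -1.12]
turn [ 0.2 -0.2 -0.2] shift [ 0.003 -0.006  0.172]
```

View pics/w7.png

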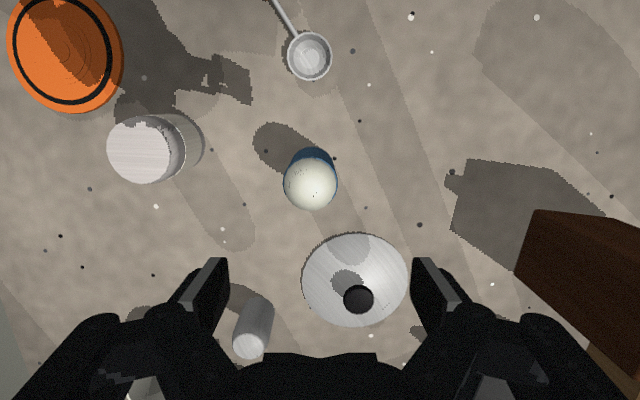

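{"api": "move_arm", "payload": {
  "plan": [
    [[0,0,0,0.003,-0.008,0.04,0.085],[0,0,0,0.003,-0.008,0.08,0.085],[0,0,0,0.003,-0.008,0.12,0.085],[0,0,0,0.003,-0.008,0.155,0.085],[0,0,0,0.003,-0.008,0.172,0.085]]
  ]
}}

```text
time: 12.52
eef_pos: [0.4521, 0.404, 0.0455]
tcp_rot: [-0.058, 0.998, 0.0, -0.004]
contact_force: [0.2, -0.3, -0.7]
opening: 0.996
```

{"api": "move_arm", "payload": {
  "plan": [
    [[0,0,0,0,0,0,0.045],[0,0,0,0,0,0,0.045],[0,0,0,0,0,0,0.045],[0,0,0,0,0,0,0.045],[0,0,0,0,0,0,0.045]]
  ],
  "force": 40
}}

```text
time: 13.15
eef_pos: [0.4529, 0.4045, 0.0468]
tcp_rot: [-0.058, 0.998, 0.001, -0.003]
contact_force: [0.0, 0.1, 2.6]
opening: 0.631
```

{"api": "move_arm", "payload": {
  "plan": [
    [[0,0,0,0,0,-0.01,0.045],[0,0,0,0,0,-0.035,0.045],[0,0,0,0,-0.01,-0.07,0.045],[0,0,0,-0.01,-0.04,-0.1,0.045],[0,0,0,-0.02,-0.08,-0.12,0.045]]
  ]
}}

```text
time: 13.78
eef_pos: [0.4832, 0.3273, 0.1688]
tcp_rot: [-0.059, 0.998, 0.001, -0.001]
contact_force: [0.4, -0.8, -1.6]
opening: 0.623
```

```bash
python3 - <<'E'
from h import *
s=get_state(); im=read_camera('wrist'); cv2.imwrite('pics/w8.png',im[:,:,::-1])
delta([.54,-.134,.171],pose(187))
E
```

```text
t 13.82 pos [0.4863 0.3234 0.1714] F [ 2.8 -0.8  1.2] op 0.627 q [ 0.41  0.12  1.84 -0.    1.19 -1.27]
turn [-0.   0.1 -0.4] shift [-4.000e-04 -4.606e-01  7.000e-04]
```

View pics/w8.png

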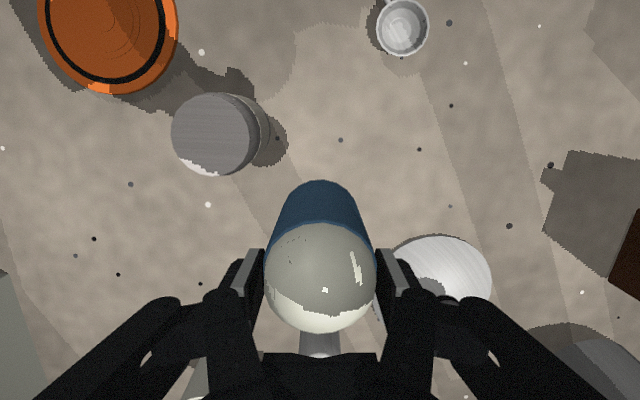

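{"api": "move_arm", "payload": {
  "plan": [
    [[0,0,0,0.005,-0.04,0,0.045],[0,0,0,0.01,-0.09,0,0.045],[0,0,0,0.01,-0.14,0,0.045],[0,0,0,0.01,-0.19,0,0.045],[0,0,0,0.01,-0.24,0,0.045]]
  ]
}}

```text
time: 14.45
eef_pos: [0.5038, 0.0825, 0.1717]
tcp_rot: [-0.058, 0.998, -0.0, 0.001]
contact_force: [0.1, -0.7, -1.9]
opening: 0.625
```

{"api": "move_arm", "payload": {
  "plan": [
    [[0,0,0,0,-0.05,0,0.045],[0,0,0,0,-0.1,0,0.045],[0,0,0,0,-0.15,0,0.045],[0,0,0,0,-0.19,0,0.045],[0,0,0,-0.01,-0.22,0,0.045]]
  ]
}}

```text
time: 15.08
eef_pos: [0.5387, -0.1363, 0.1718]
tcp_rot: [-0.057, 0.998, 0.0, 0.001]
contact_force: [0.7, 0.3, -1.5]
opening: 0.626
```

```bash
python3 - <<'E'
from h import *
np.set_printoptions(precision=3,suppress=True)
s=get_state(); im=read_camera('wrist'); cv2.imwrite('pics/w9.png',im[:,:,::-1])
for q,z in [('cell_left',.012),('drawer_front',.03)]:
    for d in pinpoint('wrist',q)[:2]: print(q,d, onz('wrist',d['centre'],z,s))
delta([.541,-.133,.063],pose(187))
E
```

```text
drawer_front {'centre': [269.3, 135.3], 'p': 0.62} [ 0.497 -0.191  0.03 ]
drawer_front {'centre': [576.1, 22.6], 'p': 0.23} [0.361 0.081 0.03 ]
t 15.22 pos [ 0.539 -0.136  0.172] F [-0.2  0.2 -1.4] op 0.63 q [-0.43  0.05  1.9   0.    1.19 -2.11]
turn [ 0.   0.1 -0.5] shift [-0.002  0.003  0.109]
```

View pics/w9.png

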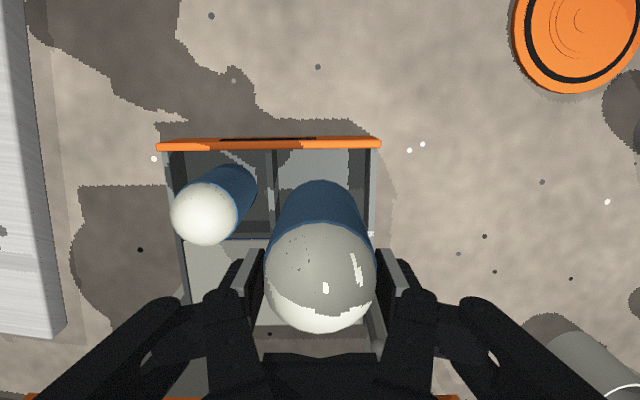

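{"api": "move_arm", "payload": {
  "plan": [
    [[0,0,0,-0.002,0.001,0.025,0.045],[0,0,0,-0.002,0.001,0.05,0.045],[0,0,0,-0.002,0.001,0.075,0.045],[0,0,0,-0.002,0.001,0.095,0.045],[0,0,0,-0.002,0.001,0.105,0.045]]
  ]
}}

```text
time: 15.85
eef_pos: [0.54, -0.1328, 0.0654]
tcp_rot: [-0.057, 0.998, 0.001, -0.001]
contact_force: [-1.2, 0.3, -2.0]
opening: 0.629
```

```bash
python3 - <<'E'
from h import *
s=get_state(); im=read_camera('wrist'); cv2.imwrite('pics/w10.png',im[:,:,::-1])
delta([.541,-.135,.059],pose(187))
E
```

```text
t 15.9 pos [ 0.5397 -0.1329  0.0646] F [-0.8  0.7 -4. ] op 0.624 q [-0.42  0.19  1.97  0.    0.99 -2.11]
turn [ 0.1 -0.1 -0.4] shift [-0.0011 -0.0023  0.0056]
```

View pics/w10.png

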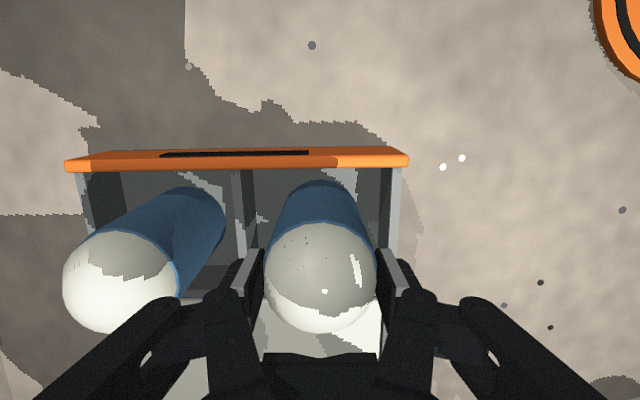

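{"api": "move_arm", "payload": {
  "plan": [
    [[0,0,0,-0.001,-0.001,0.002,0.045],[0,0,0,-0.001,-0.001,0.004,0.045],[0,0,0,-0.001,-0.001,0.005,0.045],[0,0,0,-0.001,-0.001,0.006,0.045],[0,0,0,-0.001,-0.001,0.0065,0.045]]
  ]
}}

```text
time: 16.52
eef_pos: [0.5413, -0.1339, 0.0588]
tcp_rot: [-0.057, 0.998, 0.001, -0.0]
contact_force: [0.1, 0.2, 0.5]
opening: 0.63
```

{"api": "move_arm", "payload": {
  "plan": [
    [[0,0,0,0,0,0.0005,0.045],[0,0,0,0,0,0.001,0.06],[0,0,0,0,0,0.001,0.068],[0,0,0,0,0,0.001,0.072],[0,0,0,0,0,0,0.072]]
  ]
}}

```text
time: 17.15
eef_pos: [0.5413, -0.1339, 0.0587]
tcp_rot: [-0.057, 0.998, 0.001, -0.0]
contact_force: [-0.1, 0.6, 0.4]
opening: 0.839
```

{"api": "move_arm", "payload": {
  "plan": [
    [[0,0,0,0,0,-0.015,0.072],[0,0,0,0,0,-0.045,0.072],[0,0,0,0,0,-0.08,0.072],[0,0,0,0.04,-0.02,-0.11,0.06],[0,0,0,0.1,-0.04,-0.12,0.04]]
  ]
}}

```text
time: 17.77
eef_pos: [0.4492, -0.1862, 0.1827]
tcp_rot: [-0.058, 0.998, -0.001, 0.002]
contact_force: [-0.0, -1.9, 0.0]
opening: 0.501
```

```bash
python3 - <<'E'
from h import *
np.set_printoptions(precision=3,suppress=True)
s=get_state(); im=read_camera('wrist'); cv2.imwrite('pics/w11.png',im[:,:,::-1])
im=read_camera('side'); cv2.imwrite('pics/d11.png',cv2.resize(im[100:330,200:570],None,fx=2.1,fy=2.1)[:,:,::-1])
for n in ('wrist','side'):
  for q,z in [('drawer_front',.03),('bottle_a',.012)]:
    for d in pinpoint(n,q)[:2]: print(n,q,d, onz(n,d['centre'],z,s))
delta([.47,-.195,.15],pose(187,40))
E
```

```text
wrist drawer_front {'centre': [311.4, 222.3], 'p': 0.76} [ 0.497 -0.19   0.03 ]
wrist bottle_a {'centre': [273.3, 261.8], 'p': 0.8} [ 0.561 -0.23   0.012]
wrist bottle_a {'centre': [355.9, 255.0], 'p': 0.73} [ 0.54  -0.132  0.012]
side drawer_front {'centre': [409.8, 290.3], 'p': 0.7} [ 0.494 -0.19   0.03 ]
side drawer_front {'centre': [281.1, 236.1], 'p': 0.29} [0.421 0.201 0.03 ]
side bottle_a {'centre': [434.5, 289.1], 'p': 0.85} [ 0.555 -0.228  0.012]
side bottle_a {'centre': [400.4, 273.9], 'p': 0.64} [ 0.541 -0.13   0.012]
t 18.07 pos [ 0.449 -0.184  0.179] F [-0.4  0.1  0.2] op 0.466 q [-0.6  -0.12  2.06  0.    1.21 -2.29]
turn [ -0.1 -40.   -0.4] shift [-0.02  -0.013  0.029]
```

View pics/w11.png

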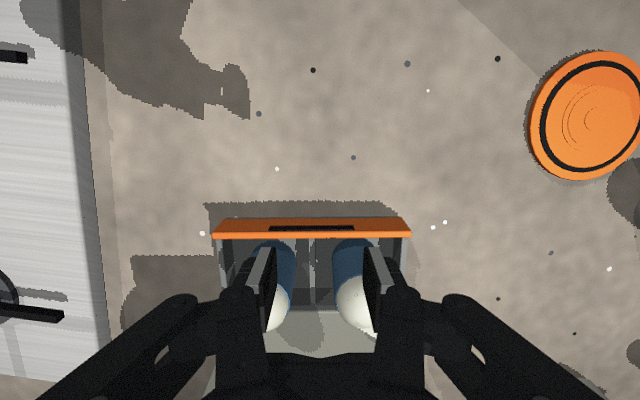

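View pics/d11.png

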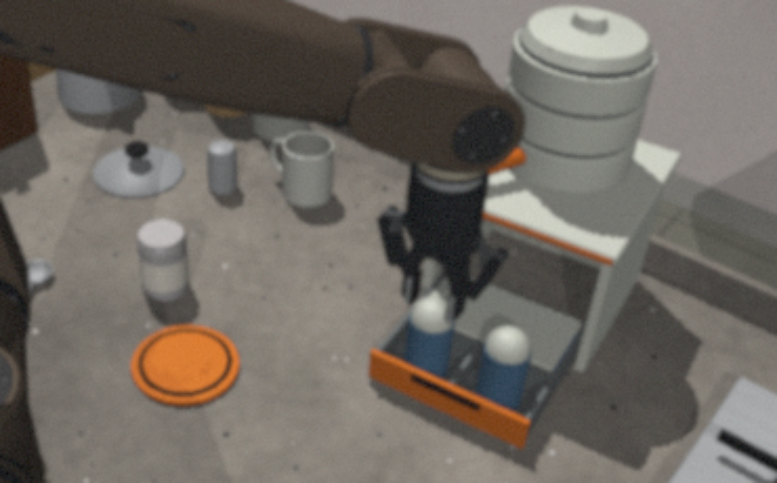

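{"api": "move_arm", "payload": {
  "plan": [
    [[0,-6,0,0,-0.002,0.01,0.02],[0,-12,0,0.005,-0.005,0.02,0],[0,-18,0,0.005,-0.008,0.03,0],[0,-24,0,0.005,-0.01,0.04,0],[0,-30,0,0.005,-0.012,0.05,0]]
  ]
}}

```text
time: 18.7
eef_pos: [0.4508, -0.189, 0.1343]
tcp_rot: [-0.048, 0.966, 0.014, 0.253]
contact_force: [0.2, 0.9, 0.4]
opening: 0.002
```

```bash
python3 -c "
from h import *
delta([.455,-.196,.027],pose(187,30))"
```

```text
t 18.7 pos [ 0.4508 -0.189   0.1343] F [0.2 0.9 0.4] op 0.002 q [-0.84 -0.31  2.37  0.56  0.85 -2.84]
turn [-0.5 -0.7 -1.1] shift [ 0.0495 -0.0077  0.0953]
```

{"api": "move_arm", "payload": {
  "plan": [
    [[0,0,10,0,0,0,0],[0,0,20,0,0,0,0],[0,0,30,0,0,0,0],[0,0,40,0,0,0,0],[0,0,50,0,0,0,0]]
  ]
}}

```text
time: 19.32
eef_pos: [0.4516, -0.1883, 0.1342]
tcp_rot: [0.366, 0.895, 0.121, 0.222]
contact_force: [-0.2, 0.2, 0.4]
opening: 0.004
```

{"api": "move_arm", "payload": {
  "plan": [
    [[0,0,10,0,0,0,0],[0,0,20,0,0,0,0],[0,0,30,0,0,0,0],[0,0,40,0,0,0,0],[0,0,40,0,0,0,0]]
  ]
}}

```text
time: 19.95
eef_pos: [0.4523, -0.1877, 0.1341]
tcp_rot: [0.649, 0.717, 0.189, 0.167]
contact_force: [-0.5, -0.4, -0.5]
opening: 0.002
```

```bash
cat >> h.py <<'E'
def pose2(lean=30): return pose(187,lean)*R.from_rotvec([0,0,np.pi/2])
E
python3 -c "
from h import *
delta([.455,-.196,.027],pose2(30))
s=get_state();print(R.from_quat(s['tcp_rot']).as_matrix().round(2))"
```

```text
t 19.95 pos [ 0.4523 -0.1877  0.1341] F [-0.5 -0.4 -0.5] op 0.002 q [-0.84 -0.3   2.36  0.56  0.85 -1.26]
turn [-0.7  0.3 -1.2] shift [-0.0091 -0.0507  0.0943]
[[-0.1   0.87  0.49]
 [ 0.99  0.09  0.05]
 [ 0.01  0.49 -0.87]]
```

{"api": "move_arm", "payload": {
  "plan": [
    [[0,0,0,-0.002,-0.009,0.02,0],[0,0,0,-0.004,-0.018,0.04,0],[0,0,0,-0.006,-0.027,0.06,0],[0,0,0,-0.009,-0.036,0.08,0],[0,0,0,-0.009,-0.045,0.098,0]]
  ]
}}

```text
time: 20.58
eef_pos: [0.4623, -0.195, 0.0257]
tcp_rot: [0.648, 0.719, 0.189, 0.167]
contact_force: [0.1, -0.2, 0.4]
opening: 0.0
```

```bash
python3 - <<'E'
from h import *
s=get_state(); im=read_camera('wrist'); cv2.imwrite('pics/w12.png',im[:,:,::-1])
im=read_camera('side'); cv2.imwrite('pics/d12.png',cv2.resize(im[100:330,200:570],None,fx=2.1,fy=2.1)[:,:,::-1])
delta([.475,-.194,.027],pose2(30))
E
```

```text
t 20.68 pos [ 0.4608 -0.1934  0.024 ] F [-0.1  0.6  0.5] op 0.001 q [-0.83 -0.04  2.39  0.75  0.62 -1.52]
turn [-0.9  0.  -1.1] shift [-0.0021  0.0137  0.0042]
```

View pics/w12.png

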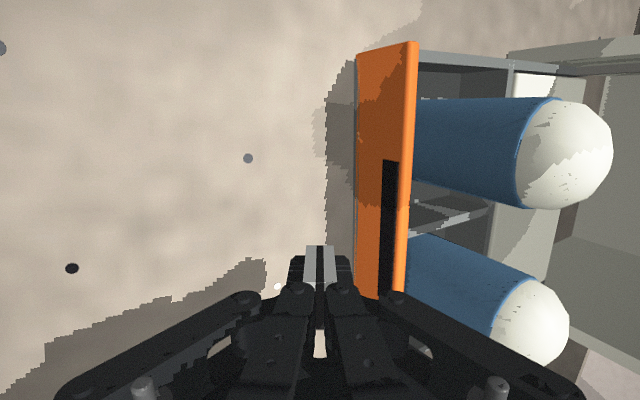

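View pics/d12.png

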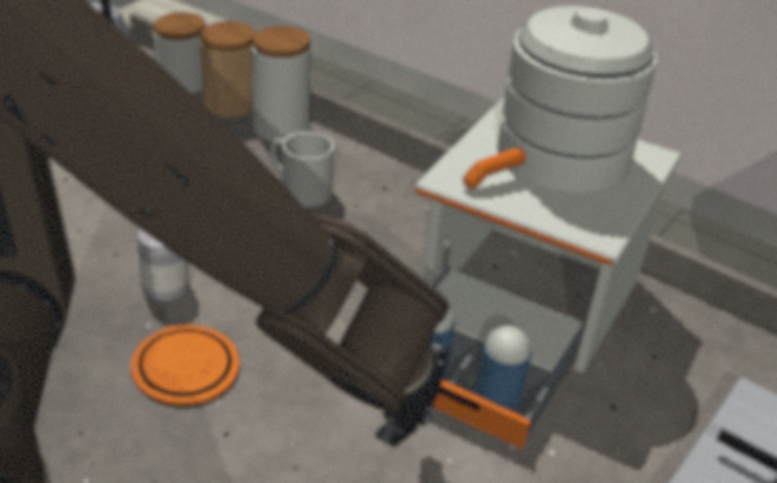

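```bash
cat >> h.py <<'E'
def P(t,z=.028): return [.664-.9924*t,-.169-.123*t,z]
E
python3 -c "
from h import *
delta(P(.150),pose2(34))"
```

```text
t 20.68 pos [ 0.4608 -0.1934  0.024 ] F [-0.1  0.6  0.5] op 0.001 q [-0.83 -0.04  2.39  0.75  0.62 -1.52]
turn [-4.9  0.1 -1.1] shift [0.0003 0.0497 0.0231]
```

{"api": "move_arm", "payload": {
  "plan": [
    [[-1,0,-0.2,0,0.01,0.003,0],[-2,0,-0.4,0,0.02,0.008,0],[-3,0,-0.6,0,0.03,0.013,0],[-4,0,-0.8,0,0.04,0.018,0],[-5,0,-1,0,0.05,0.023,0]]
  ]
}}

```text
time: 21.3
eef_pos: [0.5165, -0.1878, 0.0289]
tcp_rot: [0.634, 0.715, 0.22, 0.195]
contact_force: [-5.7, 1.1, 9.0]
opening: -0.002
```

```bash
python3 - <<'E'
from h import *
s=get_state(); im=read_camera('wrist'); cv2.imwrite('pics/w13.png',im[:,:,::-1])
delta(P(.100),pose2(38))
E
```

```text
t 21.35 pos [ 0.5173 -0.188   0.0292] F [ 0.5 -0.8  1.6] op 0.003 q [-0.76  0.05  2.32  0.94  0.57 -1.64]
turn [-3.8  0.1 -0.1] shift [0.0009 0.0389 0.028 ]
```

View pics/w13.png

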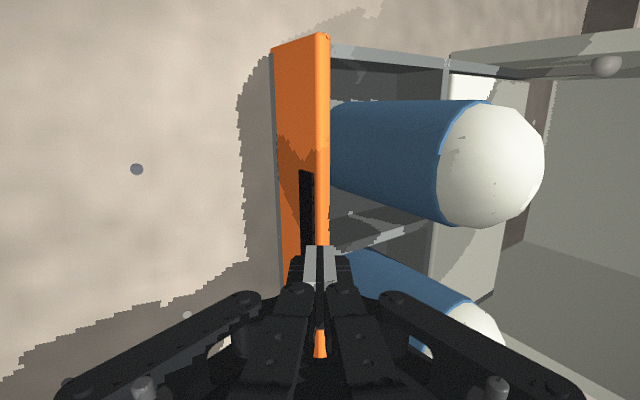

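```bash
python3 - <<'E'
from h import *
np.set_printoptions(precision=3,suppress=True)
s=get_state()
print(onz('wrist',(316,36),.052),onz('wrist',(316,240),.052),onz('wrist',(272,52),.006))
print('tcp px',proj('wrist',s['eef_pos']))
im=read_camera('side'); cv2.imwrite('pics/d13.png',cv2.resize(im[130:330,330:570],None,fx=3,fy=3)[:,:,::-1])
E
```

```text
[ 0.487 -0.088  0.052] [ 0.498 -0.178  0.052] [ 0.49  -0.088  0.006]
tcp px [320.033 239.334]
```

View pics/d13.png

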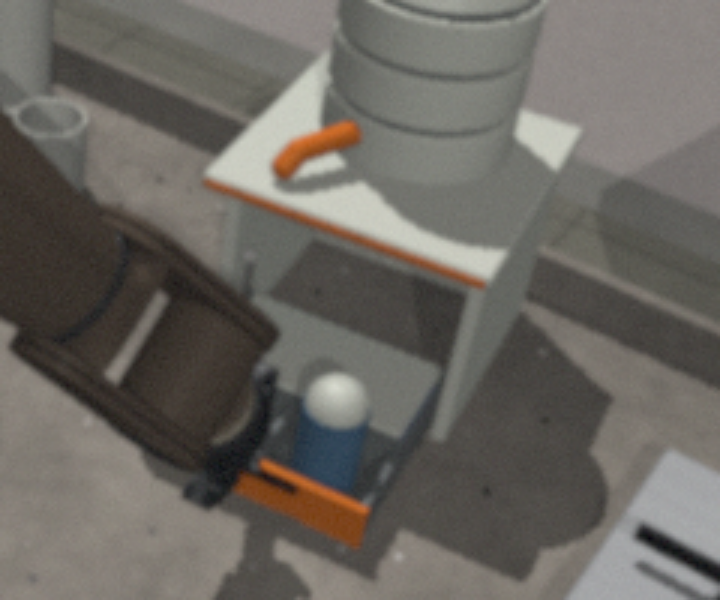

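```bash
python3 - <<'E'
from h import *
np.set_printoptions(precision=3,suppress=True)
s=get_state();print(s['eef_pos'],s['contact_force'])
print('tcp side',proj('side',s['eef_pos']),'fronttop',[proj('side',[.498-.123*y,-.19+.992*y,.052]) for y in (.105,0,-.105)])
print(onz('side',(396.7,295),.03))
st=read_camera('wrist')
print([ (d['centre'],d['p'],onz('wrist',d['centre'],.03)) for d in pinpoint('wrist','drawer_front')])
m=cut_out('wrist','drawer_front')[0]['pixels']; print(m.sum())
im=st.copy(); im=cv2.resize(im[180:400,200:440],None,fx=3,fy=2.7); cv2.imwrite('pics/w14.png',im[:,:,::-1])
E
```

```text
[ 0.517 -0.188  0.029] [-0.591  0.056  0.021]
tcp side [414.003 285.242] fronttop [array([375.166, 266.426]), array([411.608, 283.358]), array([450.709, 301.442])]
[ 0.459 -0.175  0.03 ]
[([298.0, 243.7], 0.9, array([ 0.5  , -0.188,  0.03 ]))]
33076
```

View pics/w14.png

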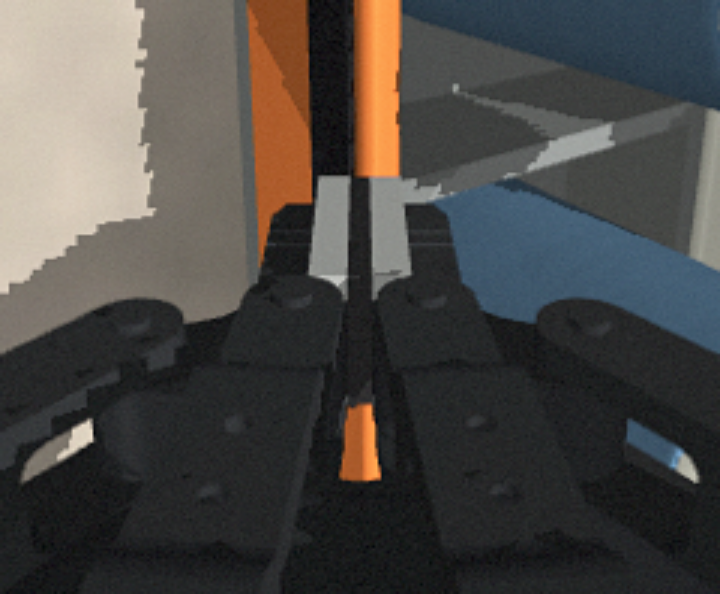

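{"api": "move_arm", "payload": {
  "plan": [
    [[0,0,0,0,0,-0.01,0],[0,0,0,0,0,-0.025,0],[0,0,0,0,0,-0.04,0],[0,0,0,0,0,-0.055,0],[0,0,0,0,0,-0.06,0]]
  ]
}}

```text
time: 22.18
eef_pos: [0.4819, -0.1923, 0.0793]
tcp_rot: [0.634, 0.715, 0.219, 0.196]
contact_force: [0.0, -0.4, -0.7]
opening: -0.0
```

```bash
python3 - <<'E'
from h import *
np.set_printoptions(precision=3,suppress=True)
s=get_state();print(s['eef_pos'],s['contact_force'])
im=read_camera('side'); R0=R.from_quat(s['tcp_rot'])
im=im.copy()
for dz,c in [(0,(255,0,0)),(-.03,(0,255,0))]:
    p=proj('side',s['eef_pos']+R0.apply([0,0,dz]));print(p); im[int(round(p[1])),int(round(p[0]))]=c
cv2.imwrite('pics/d15.png',cv2.resize(im[180:330,340:500],None,fx=4,fy=4,interpolation=cv2.INTER_NEAREST)[:,:,::-1])
im=read_camera('wrist').copy()
for dz,c in [(0,(255,0,0)),(-.03,(0,255,0))]:
    p=proj('wrist',s['eef_pos']+R0.apply([0,0,dz]),s);im[int(round(p[1]))-1:int(round(p[1]))+1,int(round(p[0]))-1:int(round(p[0]))+1]=c
cv2.imwrite('pics/w15.png',im[:,:,::-1])
E
```

```text
[ 0.482 -0.192  0.079] [ 0.042 -0.414 -0.698]
[409.915 279.66 ]
[407.769 276.577]
```

View pics/d15.png

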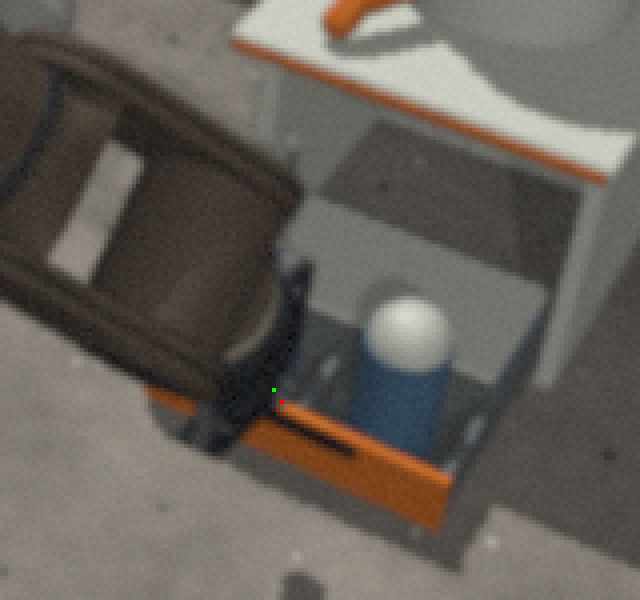

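View pics/w15.png

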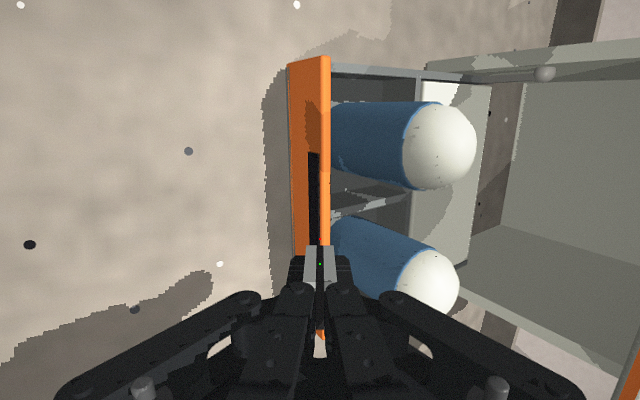

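```bash
python3 - <<'E'
from h import *
np.set_printoptions(precision=3,suppress=True)
s=get_state();R0=R.from_quat(s['tcp_rot'])
for x in (0,.011):
    print(x,[(z,proj('wrist',s['eef_pos']+R0.apply([x,0,z]),s)[1].round(1)) for z in (0,-.01,-.02,-.03,-.04,-.05,-.06,-.08)])
delta(P(.207,.045),pose2(30))
E
```

```text
0 [(0, np.float64(239.3)), (-0.01, np.float64(246.6)), (-0.02, np.float64(254.6)), (-0.03, np.float64(263.7)), (-0.04, np.float64(273.9)), (-0.05, np.float64(285.5)), (-0.06, np.float64(298.8)), (-0.08, np.float64(332.4))]
0.011 [(0, np.float64(221.8)), (-0.01, np.float64(228.2)), (-0.02, np.float64(235.4)), (-0.03, np.float64(243.4)), (-0.04, np.float64(252.6)), (-0.05, np.float64(263.0)), (-0.06, np.float64(275.0)), (-0.08, np.float64(305.4))]
t 22.27 pos [ 0.482 -0.192  0.079] F [ 0.6  0.6 -0.1] op -0.001 q [-0.83 -0.14  2.38  0.8   0.69 -1.53]
turn [ 4.1  0.2 -0.1] shift [ 0.001 -0.038  0.015]
```

{"api": "move_arm", "payload": {
  "plan": [
    [[1,0,0,0,-0.01,-0.003,0],[2,0,0,0,-0.02,-0.006,0],[3,0,0,0,-0.03,0,0],[4,0,0,0,-0.036,0.007,0],[4,0,0,0.001,-0.038,0.015,0]]
  ]
}}

```text
time: 22.9
eef_pos: [0.4591, -0.1938, 0.0443]
tcp_rot: [0.641, 0.722, 0.194, 0.173]
contact_force: [-0.5, 0.0, 0.1]
opening: -0.0
```

```bash
python3 - <<'E'
from h import *
delta(P(.207,.015),pose2(30))
E
```

```text
t 22.9 pos [ 0.4591 -0.1938  0.0443] F [-0.5  0.   0.1] op -0.0 q [-0.85 -0.1   2.4   0.74  0.66 -1.52]
turn [ 0.1  0.1 -0.1] shift [-0.0006 -0.0152  0.025 ]
```

{"api": "move_arm", "payload": {
  "plan": [
    [[0,0,0,0,-0.004,0.007,0],[0,0,0,0,-0.008,0.013,0],[0,0,0,0,-0.011,0.018,0],[0,0,0,0,-0.013,0.021,0],[0,0,0,0,-0.014,0.023,0]]
  ]
}}

```text
time: 23.52
eef_pos: [0.4585, -0.1939, 0.0172]
tcp_rot: [0.641, 0.722, 0.194, 0.173]
contact_force: [-0.6, -0.2, -0.5]
opening: -0.003
```

```bash
python3 - <<'E'
from h import *
s=get_state(); im=read_camera('wrist'); cv2.imwrite('pics/w16.png',im[:,:,::-1])
delta(P(.207,.009),pose2(30))
E
```

```text
t 23.57 pos [ 0.4585 -0.1939  0.017 ] F [-0.5  0.1 -0.7] op -0.0 q [-0.85 -0.03  2.4   0.81  0.61 -1.6 ]
turn [ 0.1  0.1 -0.1] shift [-0.0006 -0.004   0.007 ]
```

View pics/w16.png

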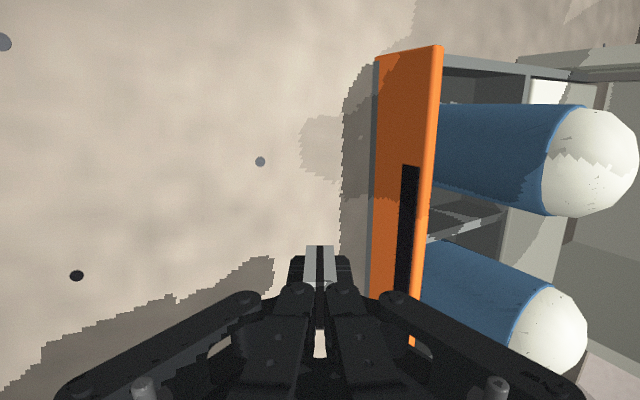

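{"api": "move_arm", "payload": {
  "plan": [
    [[0,0,0,0,-0.001,0.002,0],[0,0,0,0,-0.002,0.004,0],[0,0,0,0,-0.003,0.005,0],[0,0,0,0,-0.004,0.006,0],[0,0,0,0,-0.004,0.007,0]]
  ]
}}

```text
time: 24.2
eef_pos: [0.4585, -0.1938, 0.0088]
tcp_rot: [0.641, 0.722, 0.194, 0.173]
contact_force: [-0.2, 0.8, -0.2]
opening: 0.005
```

{"api": "move_arm", "payload": {
  "plan": [
    [[0,0,0,0,-0.001,0.001,0],[0,0,0,0,-0.001,0.002,0],[0,0,0,0,-0.002,0.003,0],[0,0,0,0,-0.003,0.004,0],[0,0,0,0,-0.003,0.005,0]]
  ]
}}

```text
time: 24.82
eef_pos: [0.4583, -0.1938, 0.0029]
tcp_rot: [0.641, 0.722, 0.194, 0.172]
contact_force: [0.6, 0.6, -0.1]
opening: -0.004
```

{"api": "move_arm", "payload": {
  "plan": [
    [[0,0,0,0,0.007,0.003,0],[0,0,0,0,0.014,0.007,0],[0,0,0,0,0.02,0.011,0],[0,0,0,0,0.026,0.014,0],[0,0,0,0,0.03,0.016,0]]
  ]
}}

```text
time: 25.45
eef_pos: [0.4926, -0.1897, 0.0041]
tcp_rot: [0.641, 0.722, 0.194, 0.172]
contact_force: [-0.6, 0.3, 0.3]
opening: -0.0
```

```bash
python3 - <<'E'
from h import *
s=get_state(); im=read_camera('wrist'); cv2.imwrite('pics/w17.png',im[:,:,::-1])
delta(P(.15,.004),pose2(33))
print([(d['centre'],onz('wrist',d['centre'],.03,s).round(3)) for d in pinpoint('wrist','drawer_front')])
E
```

```text
t 25.5 pos [ 0.4928 -0.1898  0.0043] F [-0.4  0.   0.7] op 0.0 q [-0.77  0.07  2.34  0.84  0.55 -1.59]
turn [-2.9  0.1 -0.1] shift [-0.0004  0.0193  0.0115]
[([359.3, 252.9], array([ 0.502, -0.189,  0.03 ]))]
```

View pics/w17.png

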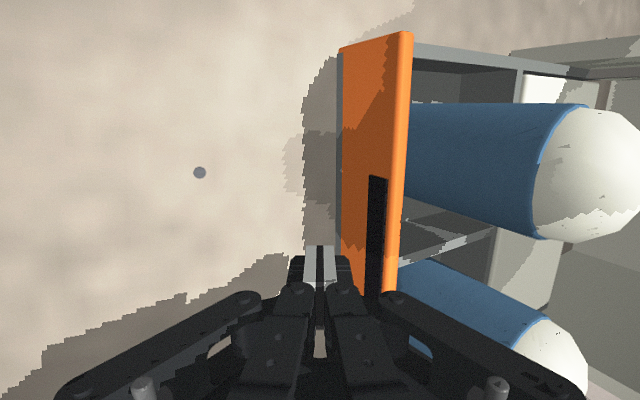

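{"api": "move_arm", "payload": {
  "plan": [
    [[-0.5,0,0,0,0.004,0.002,0],[-1,0,0,0,0.008,0.004,0],[-2,0,0,0,0.012,0.006,0],[-3,0,0,0,0.016,0.009,0],[-3,0,0,0,0.02,0.011,0]]
  ]
}}

```text
time: 26.18
eef_pos: [0.5148, -0.187, 0.0042]
tcp_rot: [0.636, 0.717, 0.212, 0.189]
contact_force: [-2.0, -0.8, -1.9]
opening: -0.001
```

```bash
python3 - <<'E'
from h import *
s=get_state(); im=read_camera('wrist'); cv2.imwrite('pics/w18.png',im[:,:,::-1])
delta(P(.11,.004),pose2(36))
print([(d['centre'],onz('wrist',d['centre'],.03,s).round(3)) for d in pinpoint('wrist','drawer_front')])
E
```

```text
t 26.23 pos [ 0.5154 -0.187   0.0045] F [-0.2  0.1 -0.8] op 0.003 q [-0.75  0.1   2.32  0.97  0.53 -1.68]
turn [-2.9  0.1 -0.1] shift [-0.0002  0.033   0.0221]
[([335.2, 262.7], array([ 0.507, -0.19 ,  0.03 ]))]
```

View pics/w18.png

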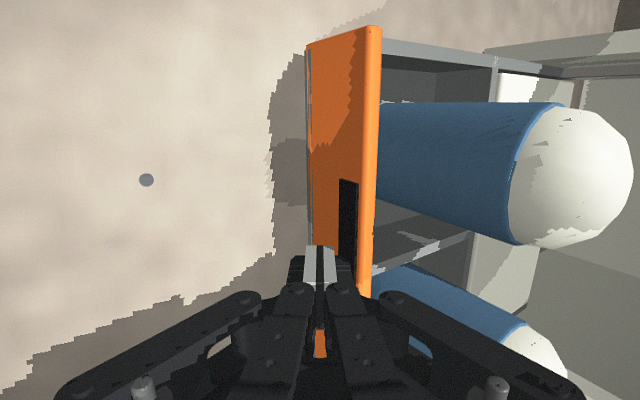

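{"api": "move_arm", "payload": {
  "plan": [
    [[-0.5,0,0,0,0.006,0.004,0],[-1,0,0,0,0.013,0.008,0],[-2,0,0,0,0.02,0.013,0],[-3,0,0,0,0.027,0.018,0],[-3,0,0,0,0.033,0.022,0]]
  ]
}}

```text
time: 26.9
eef_pos: [0.5552, -0.1821, 0.0041]
tcp_rot: [0.631, 0.711, 0.232, 0.206]
contact_force: [-1.9, 1.0, 1.2]
opening: -0.002
```

```bash
python3 - <<'E'
from h import *
s=get_state(); im=read_camera('wrist'); cv2.imwrite('pics/w19.png',im[:,:,::-1])
im=read_camera('side'); cv2.imwrite('pics/d19.png',cv2.resize(im[130:330,330:570],None,fx=3,fy=3)[:,:,::-1])
delta(P(.07,.004),pose2(39))
print([(d['centre'],onz('wrist',d['centre'],.03,s).round(3)) for d in pinpoint('wrist','drawer_front')])
E
```

```text
t 27.0 pos [ 0.5558 -0.1824  0.0047] F [-0.1 -0.9 -0.6] op -0.001 q [-0.7   0.17  2.27  1.1   0.51 -1.76]
turn [-2.9  0.1 -0.1] shift [0.0001 0.0311 0.0235]
[]
```

View pics/w19.png

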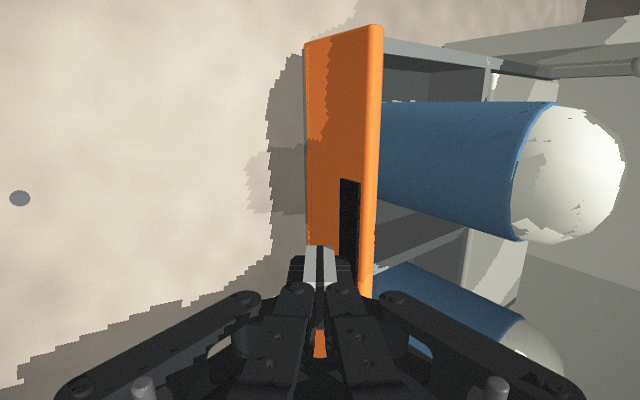

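View pics/d19.png

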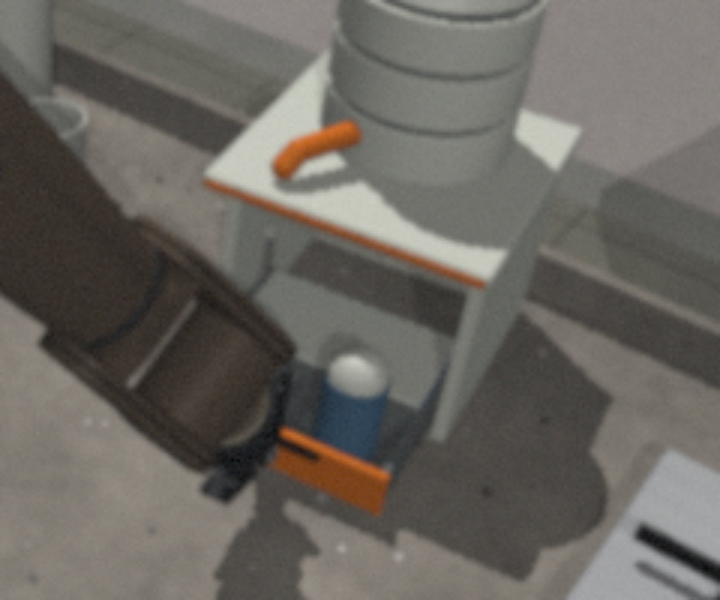

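{"api": "move_arm", "payload": {
  "plan": [
    [[-0.5,0,0,0,0.006,0.004,0],[-1,0,0,0,0.012,0.008,0],[-2,0,0,0,0.018,0.013,0],[-3,0,0,0,0.025,0.018,0],[-3,0,0,0,0.031,0.0235,0]]
  ]
}}

```text
time: 27.68
eef_pos: [0.5945, -0.1776, 0.0038]
tcp_rot: [0.625, 0.705, 0.25, 0.222]
contact_force: [-3.0, 0.2, 1.6]
opening: 0.002
```

```bash
python3 - <<'E'
from h import *
delta(P(.035,.004),pose2(41))
E
```

```text
t 27.68 pos [ 0.5945 -0.1776  0.0038] F [-3.   0.2  1.6] op 0.002 q [-0.66  0.23  2.21  1.24  0.49 -1.85]
turn [-1.9  0.1 -0.1] shift [0.0002 0.0273 0.0219]
```

{"api": "move_arm", "payload": {
  "plan": [
    [[-0.5,0,0,0,0.006,0.004,0],[-1,0,0,0,0.012,0.009,0],[-1.5,0,0,0,0.018,0.014,0],[-2,0,0,0,0.023,0.018,0],[-2,0,0,0,0.027,0.022,0]]
  ]
}}

```text
time: 28.3
eef_pos: [0.6296, -0.1734, 0.0039]
tcp_rot: [0.621, 0.7, 0.263, 0.233]
contact_force: [-2.1, 0.3, 1.5]
opening: 0.001
```

```bash
python3 - <<'E'
from h import *
np.set_printoptions(precision=3,suppress=True)
s=get_state(); im=read_camera('wrist'); cv2.imwrite('pics/w20.png',im[:,:,::-1])
im=read_camera('side'); cv2.imwrite('pics/d20.png',cv2.resize(im[130:330,330:570],None,fx=3,fy=3)[:,:,::-1])
delta(P(.015,.004),pose2(42))
E
```

```text
t 28.4 pos [ 0.63  -0.174  0.004] F [0.6 0.1 0.4] op -0.0 q [-0.62  0.29  2.15  1.33  0.47 -1.9 ]
turn [-0.8  0.2 -0.1] shift [0.001 0.014 0.013]
```

View pics/w20.png

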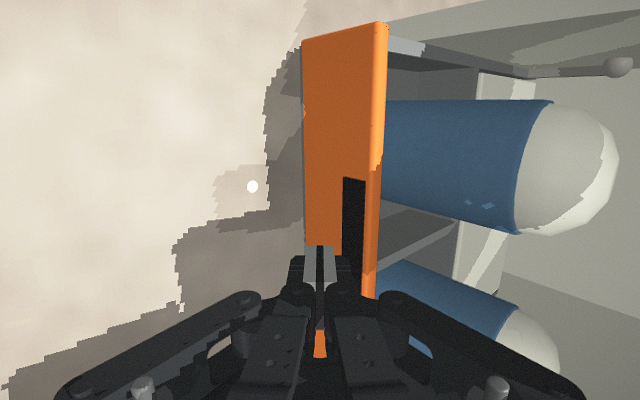

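View pics/d20.png

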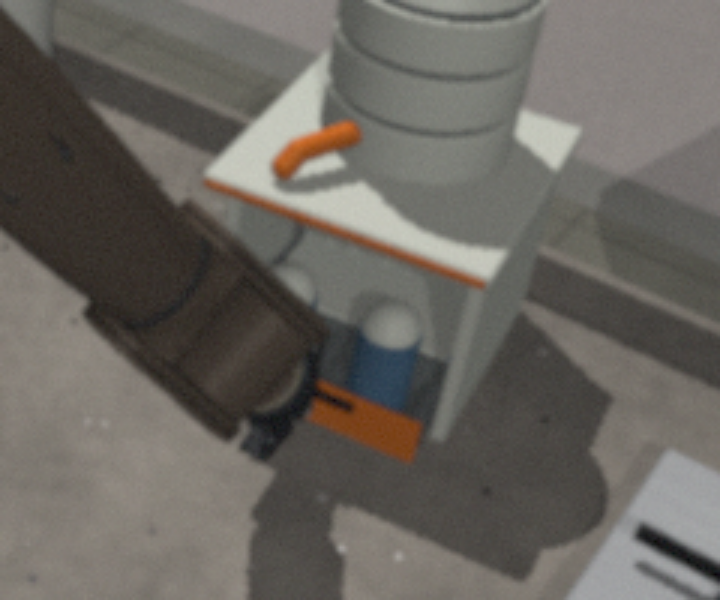

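```bash
python3 - <<'E'
from h import *
np.set_printoptions(precision=3,suppress=True)
s=get_state()
for px in [(438,243),(392,198),(436,250)]:
    for z in (.1,.15,.2,.25):
        w=onz('side',px,z); q=w[:2]-[.664,-.169]; print(px,z,w,'local',q@[.9924,.123],q@[-.123,.9924])
z=R.from_quat(s['tcp_rot']).as_matrix()[:,2];print('axis',[ (s['eef_pos']-k*z) for k in (.1,.15,.2,.25)])
delta(P(.014,.004),pose2(43))
E
```

```text
(438, 243) 0.1 [ 0.621 -0.183  0.1  ] local -0.04433572091717505 -0.008344223074959717
(438, 243) 0.15 [ 0.567 -0.207  0.15 ] local -0.1005316822221273 -0.025855276050503386
(438, 243) 0.2 [ 0.514 -0.231  0.2  ] local -0.1567276435270792 -0.04336632902604704
(438, 243) 0.25 [ 0.46  -0.256  0.25 ] local -0.21292360483203135 -0.06087738200159072
(392, 198) 0.1 [0.702 0.022 0.1  ] local 0.0614726570970259 0.18506035264211543
(392, 198) 0.15 [ 0.644 -0.015  0.15 ] local -0.001376839963213292 0.15538746254251176
(392, 198) 0.2 [ 0.585 -0.052  0.2  ] local -0.06422633702345237 0.12571457244290807
(392, 198) 0.25 [ 0.526 -0.089  0.25 ] local -0.12707583408369158 0.09604168234330433
(436, 250) 0.1 [ 0.594 -0.193  0.1  ] local -0.0719850379909719 -0.015306781637842746
(436, 250) 0.15 [ 0.542 -0.217  0.15 ] local -0.1264423305514218 -0.03238000886446319
(436, 250) 0.2 [ 0.491 -0.24   0.2  ] local -0.18089962311187144 -0.04945323609108355
(436, 250) 0.25 [ 0.439 -0.264  0.25 ] local -0.23535691567232123 -0.066526463317704
axis [array([ 0.565, -0.182,  0.08 ]), array([ 0.532, -0.185,  0.117]), array([ 0.499, -0.189,  0.155]), array([ 0.467, -0.193,  0.193])]
t 28.4 pos [ 0.63  -0.174  0.004] F [0.6 0.1 0.4] op -0.0 q [-0.62  0.29  2.15  1.33  0.47 -1.9 ]
turn [-1.8  0.2 -0.1] shift [0.001 0.015 0.014]
```

{"api": "move_arm", "payload": {
  "plan": [
    [[-0.5,0,0,0,0.003,0.003,0],[-1,0,0,0,0.006,0.006,0],[-1.5,0,0,0,0.009,0.009,0],[-2,0,0,0,0.012,0.011,0],[-2,0,0,0,0.015,0.014,0]]
  ]
}}

```text
time: 29.02
eef_pos: [0.6505, -0.1714, 0.0035]
tcp_rot: [0.617, 0.696, 0.275, 0.245]
contact_force: [-2.0, -0.1, 1.2]
opening: -0.001
```

```bash
python3 - <<'E'
from h import *
delta(P(.004,.004),pose2(43))
E
```

```text
t 29.02 pos [ 0.6505 -0.1714  0.0035] F [-2.  -0.1  1.2] op -0.001 q [-0.6   0.33  2.12  1.42  0.47 -1.97]
turn [ 0.2  0.2 -0.1] shift [0.0007 0.0074 0.0063]
```

{"api": "move_arm", "payload": {
  "plan": [
    [[0,0,0,0,0.0015,0.0013,0],[0,0,0,0,0.003,0.0026,0],[0,0,0,0,0.0045,0.0039,0],[0,0,0,0,0.006,0.0052,0],[0,0,0,0,0.0075,0.0065,0]]
  ]
}}

```text
time: 29.65
eef_pos: [0.6603, -0.1701, 0.0037]
tcp_rot: [0.617, 0.696, 0.275, 0.244]
contact_force: [-1.4, -0.2, -1.0]
opening: 0.001
```

{"api": "move_arm", "payload": {
  "plan": [
    [[0,0,0,0,0.001,0.0009,0],[0,0,0,0,0.002,0.0018,0],[0,0,0,0,0.003,0.0027,0],[0,0,0,0,0.004,0.0036,0],[0,0,0,0,0.005,0.0045,0]]
  ]
}}

```text
time: 30.28
eef_pos: [0.6662, -0.1694, 0.0034]
tcp_rot: [0.617, 0.696, 0.274, 0.244]
contact_force: [-6.6, -0.2, 2.7]
opening: 0.0
```

{"api": "move_arm", "payload": {
  "plan": [
    [[0,0,0,0,0.0015,0.0013,0],[0,0,0,0,0.003,0.0026,0],[0,0,0,0,0.0045,0.0039,0],[0,0,0,0,0.006,0.0052,0],[0,0,0,0,0.0075,0.0065,0]]
  ]
}}

```text
time: 30.9
eef_pos: [0.6768, -0.1682, 0.0043]
tcp_rot: [0.617, 0.696, 0.275, 0.244]
contact_force: [0.0, 0.2, -0.7]
opening: 0.004
```

```bash
python3 - <<'E'
from h import *
s=get_state(); im=read_camera('wrist'); cv2.imwrite('pics/w21.png',im[:,:,::-1])
im=read_camera('side'); cv2.imwrite('pics/d21.png',cv2.resize(im[130:330,330:570],None,fx=3,fy=3)[:,:,::-1])
delta(P(-.016,.004),pose2(43))
E
```

```text
t 31.0 pos [ 0.6769 -0.1683  0.0045] F [ 0.  -0.2 -0.5] op -0.001 q [-0.57  0.36  2.07  1.4   0.45 -1.92]
turn [ 0.2  0.2 -0.1] shift [0.0009 0.0019 0.0025]
```

View pics/w21.png

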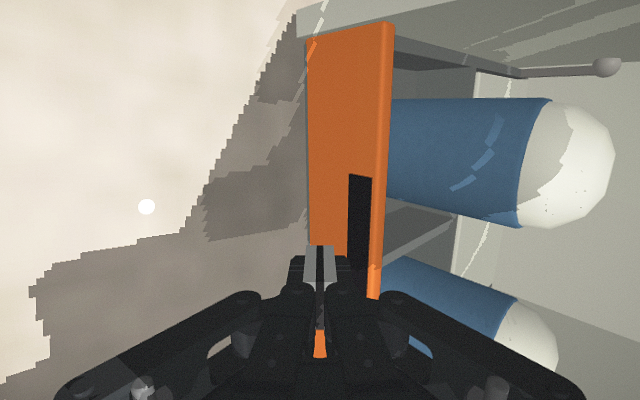

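View pics/d21.png

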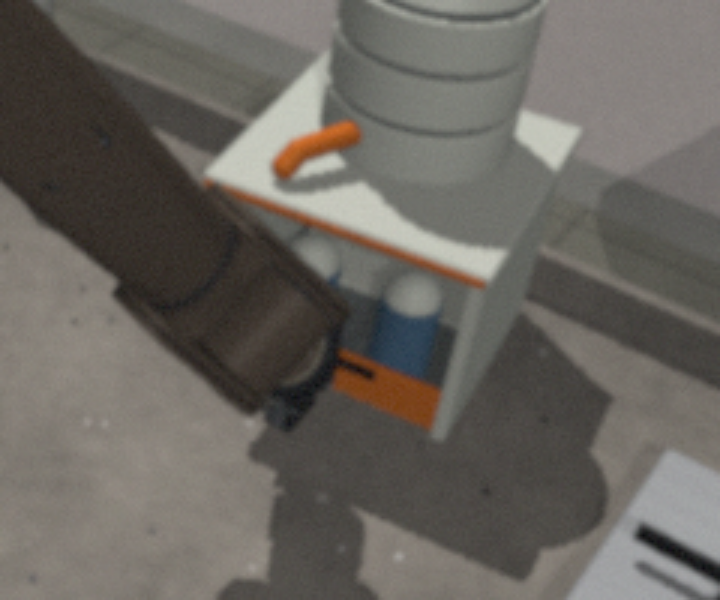

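{"api": "move_arm", "payload": {
  "plan": [
    [[0,0,0,0,0.0008,0.0007,0],[0,0,0,0,0.0016,0.0014,0],[0,0,0,0,0.0024,0.0021,0],[0,0,0,0,0.003,0.0026,0],[0,0,0,0,0.003,0.0026,0]]
  ]
}}

```text
time: 31.62
eef_pos: [0.6809, -0.1678, 0.0046]
tcp_rot: [0.617, 0.696, 0.275, 0.245]
contact_force: [-0.2, 0.3, 1.1]
opening: -0.003
```

{"api": "move_arm", "payload": {
  "plan": [
    [[0,0,0,0,0.0008,0.0007,0],[0,0,0,0,0.0016,0.0014,0],[0,0,0,0,0.002,0.0018,0],[0,0,0,0,0.0025,0.0022,0],[0,0,0,0,0.0025,0.0022,0]]
  ]
}}

```text
time: 32.25
eef_pos: [0.6818, -0.1678, 0.0043]
tcp_rot: [0.617, 0.696, 0.274, 0.244]
contact_force: [-22.2, -0.1, 14.1]
opening: 0.001
```

```bash
python3 - <<'E'
from h import *
s=get_state(); im=read_camera('wrist'); cv2.imwrite('pics/w22.png',im[:,:,::-1])
delta(P(.1,.06),pose2(43))
E
```

```text
t 32.3 pos [ 0.6818 -0.1678  0.0043] F [-22.   -0.3  15.2] op 0.0 q [-0.56  0.37  2.06  1.4   0.45 -1.91]
turn [ 0.   0.2 -0.1] shift [ 0.0003 -0.0481 -0.1211]
```

View pics/w22.png

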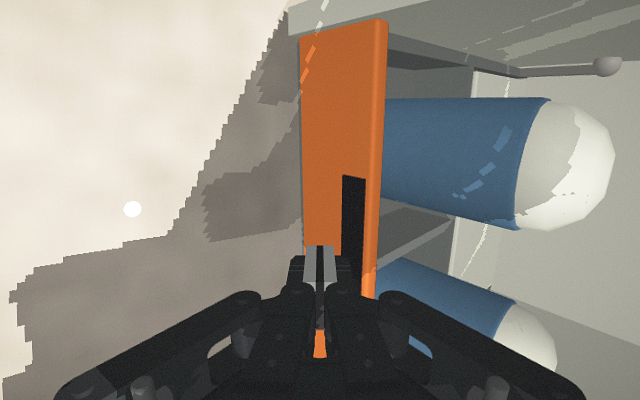

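{"api": "move_arm", "payload": {
  "plan": [
    [[0,0,0,0,-0.006,-0.006,0],[0,0,0,0,-0.015,-0.025,0],[0,0,0,0,-0.025,-0.05,0],[0,0,0,0,-0.037,-0.085,0],[0,0,0,0,-0.048,-0.121,0]]
  ]
}}

```text
time: 32.92
eef_pos: [0.564, -0.1814, 0.0602]
tcp_rot: [0.617, 0.696, 0.274, 0.244]
contact_force: [-0.7, -1.1, -0.2]
opening: 0.0
```

```bash
python3 - <<'E'
from h import *
s=get_state(); im=read_camera('wrist'); cv2.imwrite('pics/w23.png',im[:,:,::-1])
im=read_camera('side'); cv2.imwrite('pics/d23.png',cv2.resize(im[100:330,200:570],None,fx=2.1,fy=2.1)[:,:,::-1])
delta([.5,.1,.25],pose2(20))
E
```

```text
t 33.02 pos [ 0.5638 -0.1822  0.0614] F [-0.2  0.1  0.1] op 0.001 q [-0.74  0.06  2.3   1.2   0.58 -1.84]
turn [23.1  0.3 -0.1] shift [ 0.2871  0.1074 -0.1593]
```

View pics/w23.png

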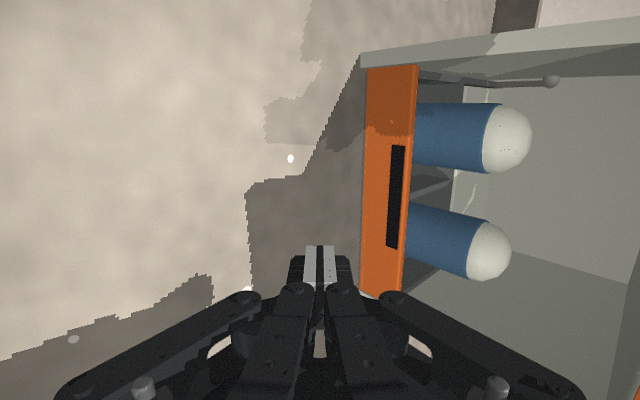

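View pics/d23.png

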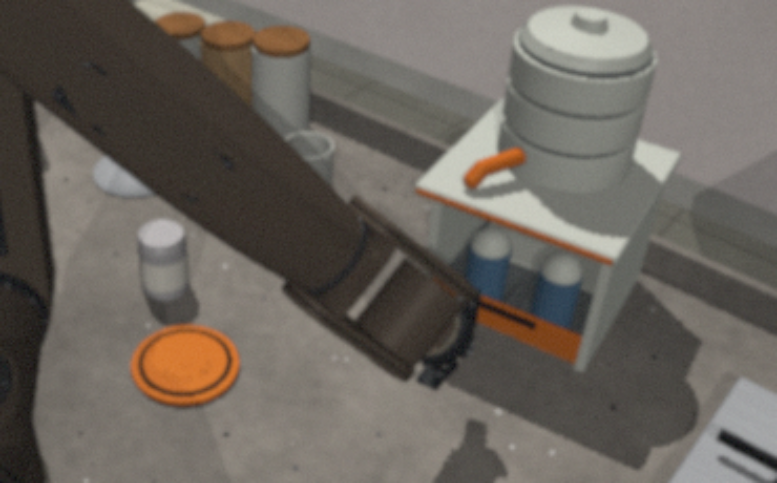

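```bash
python3 - <<'E'
from h import *
a=cv2.imread('pics/scene0.png').astype(int); im=read_camera('scene'); cv2.imwrite('pics/s24.png',im[:,:,::-1])
E
```

```text
(no output)
```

View pics/s24.png

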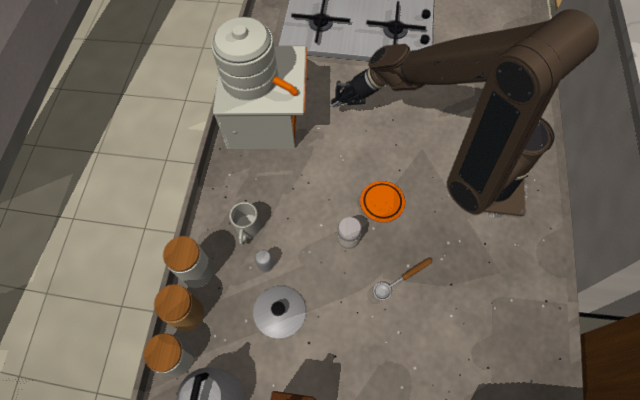

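The scene picture shows the drawer home at (297,130). The trivet, tin, mug, shaker, lid and spoon are at the same pixels as at the start, and the gripper at (345,95) is clear of everything.

```bash
python3 -c "
from plant import *
print(ticket.sign_off())"
```

```text
the job is handed in; nothing more can be done
None
```

Both bottles are standing upright in the front compartments, one in each. The drawer is fully home, and I handed the job in at about 33 s of the 72 s allowed.

- **Final checks:** The side and wrist pictures show both bottles upright and the front flush. The detent resisted with at least 6.6 N, then the force dropped to zero as the drawer snapped in. About 6 mm of further push met the hard stop with about 22 N along x and 15 N upward. After I backed the gripper off, the drawer stayed home and the force read zero. In the scene picture, the other items are at the same pixels as at the start.
- **First push failed:** The closed fingertips slid over the top of the drawer front, with a brief reading of about 9 N upward and 6 N along x, and the drawer moved at most 2–3 mm.
- **Fingertip offset:** The pictures, and the lack of contact down to a TCP height of 3 mm, suggest the fingertips end nearly 30 mm short of the reported TCP. I repeated the push with the TCP lower, and that one worked.

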